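Tighten the denture flask press with the long arm of the hex key

TASK

Take the larger of the two L-shaped hex keys out of the wooden tool block, flip it over and put its short arm fully home in the hex socket of the leaning clamp screw of the flask press. Then use the long arm as the lever to turn the stiff screw clockwise (seen from above its head) until it comes up hard against its stop. Let go and leave the key in the screw; leave the smaller key in the block and do not disturb the other things on the bench.

Things in the scene. Friction and masses are not known exactly. Their poses are not given: they have to be found in the camera images.
- key: larger steel hex key: L of 17 mm (across flats) bar, 0.25-0.5 kg: long arm 170, short arm 75 mm to the centre lines' crossing. Starts with the long arm 80 mm deep in a bore of the block, short arm on top. Origin: end of the long arm. z: up the long arm to the elbow; x: along the short arm, elbow to tip; y: square to the L, flats facing +-y. Short arm's hex corners: along z, then every 60 degrees
- key_elbow (a point): crossing of the key's two centre lines, at (0, 0, 170 mm) in the key's frame; axes as the key's. The centre of mass lies on the long arm about 60 mm from here
- key_tip (a point): centre of the end of the key's short arm, at (75, 0, 170 mm) in the key's frame; axes as the key's
- small_key: the smaller hex key, same steel and shape but 13 mm across flats, long arm 130 mm, short arm 55 mm; stands in the other bore; too small for the screw and must stay there; frame as the key's
- block: beech tool block, fixed, 110 x 200 mm on the bench; origin: centre of its underside. Two square bores, 19 mm wide, 80 mm deep, at y = +48 and -48 mm; they lean 18 degrees from vertical, upper end towards the block's +x; bore floors 24 mm above the bench at x = 0. Top of the wood 108 mm above the bench
- press: flask press, fixed: base plate 130 x 120 mm, origin at the centre of its underside. Its grey cradle with a brass flask, two columns and a 140 mm wide grey yoke leans 25 degrees towards the press's -x; the clamp screw stands in the middle of the yoke. A column nut stands 56 mm either side (y) of the screw, 22 mm below the screw's top
- screw_mouth (a point): centre of the socket mouth, in the top of the clamp screw's round dark head (35 mm wide, 30 tall), about 145 mm above the bench. z: out along the screw axis, leaning 25 degrees from vertical. Hex socket 18.6 mm across flats, 26 mm deep; its corners lie along this point's x and every 60 degrees, and turn with the screw: the key goes in at six headings, each to within about 6 degrees
- screw (a joint): turn of the clamp screw, rad: grows as the screw turns clockwise seen from above its head; starts at 0 to 0.35 and meets a hard stop at 1.15 (tight from 1.07). It stays where it is left; turning it takes about 0.6 Nm, and the key has about 8 degrees of play in the socket either way
- model: plaster dental model, 58 x 60 x 32 mm, bystander; origin under its centre
- jar: amber glass jar, 48 mm diameter, 75 mm tall, bystander; origin under its centre
- spatula: spatula 180 mm long lying flat along its x, bystander
- bowl: black rubber mixing bowl, 100 mm wide, 55 mm tall, bystander; origin under its centre
- articulator: aluminium articulator with plaster models, 90 x 75 x 103 mm, bystander; origin under its centre
- burr_box: flat white box 100 x 70 x 35 mm, bystander; origin under its centre
Things that resemble listed ones, but are neither listed nor needed, are in the scene too. What is shaped like the key but orange or red is not meant.

How it is judged (in metres and radians):
On the way, in this order (a step that is already met when the one before it is completed fails the run):
1. the key's short arm is fully home in the screw's socket and the screw is not yet tight (z of key_tip in the frame of screw_mouth below -0.016 m and x of key_tip in the frame of screw_mouth between -0.006 and 0.006 m and y of key_tip in the frame of screw_mouth between -0.006 and 0.006 m and angle between the x axis of key and the z axis of screw_mouth, either way round below 0.2 rad and value of joint screw below 0.9 rad), for 0.2 s.
2. with the short arm in the socket the screw has been turned clockwise up to its stop (z of key_tip in the frame of screw_mouth below -0.016 m and x of key_tip in the frame of screw_mouth between -0.006 and 0.006 m and y of key_tip in the frame of screw_mouth between -0.006 and 0.006 m and angle between the x axis of key and the z axis of screw_mouth, either way round below 0.2 rad and value of joint screw above 1.07 rad), for 0.2 s.
At the end, for the whole second after the job is handed in: the screw is turned to 1.07 rad or more (stop at 1.15); the key is at rest and left in the screw, its short arm's tip at least 16 mm below the socket's mouth, within 6 mm of its axis in x and y, and within 0.2 rad of the screw's axis; the small key is within 30 mm of its start (all of step 2 and linear speed of key below 0.02 m/s and distance of small_key from where it was at the start of the episode below 0.03 m); the robot touches nothing.
It fails at once if a bystander (small key, model, jar, spatula, bowl, articulator or white box) is moved by more than 30 mm (distance of any of small_key, model, jar, spatula, bowl, articulator, burr_box from where it was at the start of the episode above 0.03 m).
It also fails if it takes over 51 s, if anything falls off the work surface, if the arm or the gripper's body presses on something with over 40 N, if the wrist force passes 120 N, or if a joint passes its speed limit or range.

ROBOT

A 6-joint arm with a two-finger parallel gripper is mounted at the origin on the work surface. World frame = base frame: x ahead of the robot, y to its left, z up, the work surface at z = 0. Lengths are in mm, angles in rad, forces in N, time in s.
With the tool pointing down it reaches from about 275 to 975 mm from the base axis. Payload 8.4 kg.
Tool frame: the origin (TCP) lies midway between the tips of the shut fingers; the grasp point (between the pads) lies 19 mm behind it; z points along the fingers, y is the line along which they close (so a half turn about z gives the same grasp; the last joint's range is limited). The gripper opens to 92 mm and grips with 3 to 60 N. Pads are 20 mm wide; open, the fingers measure 128 mm over their backs; the gripper's body (75 mm by 189 mm) begins 69 mm behind the grasp point.
Start: joints at [-0.002, 0.353, 1.633, -0, 1.155, -0.002], TCP at [625.002, -0, 214.583] pointing down, gripper open.
Joint ranges: [-2.63, 2.63], [-0.92, 2.1], [0.06, 2.66], [-1.3, 4.44], [0, 2.69], [-3.02, 3.02]. Speed limits (rad/s): [2.22, 2.22, 2.79, 3.14, 3.14, 3.14].

INTERFACE

Orientations are given as a unit quaternion [x, y, z, w].
In Python, from cell import env, camera, camera_info, workorder gives the robot as it stands. The module is installed in compiled form; this text tells all that it offers.
- The arm moves only by the tool arm_command, never from a script. Its argument "rows" is a list of rows, each an object of numbers: "tx", "ty", "tz": the shift along the tool's x, y, z in units of 40 mm (1.0 is 40 mm); "wx", "wy", "wz": the turn, a rotation vector about the tool's x, y, z in units of 5 degrees (1.0 is 5 degrees); "gripper": the closure, from 0 (fully open) to 1 (shut). In form: [{"tx": .., "ty": .., "tz": .., "wx": .., "wy": .., "wz": .., "gripper": ..}, ...]. A call has exactly 5 rows; each row shifts and turns the commanded pose from where the row before left it, along the tool's axes as they then stand; what a row does not reach is not made up. A row lasts 1/8 s, in which the tool goes at most 62.5 mm and 10.7 degrees, less where a joint would pass 70% of its speed; a pose out of reach is approached as far as the arm can. A call is refused whole if a number of a shift passes 1 or a number of a turn 1, either way. A call with a gripper value outside its range is refused whole. The fingers move at their own pace and stop on an object; the grip force is fixed at half the most. Time passes only in rows, so rows that do not move let the fingers close, or fill a call up. It gives the time, the measured TCP pose, the force, the opening and the grip force at its end, in the units of the state.
- env.sense(): the state, without advancing time (a new reading comes with each control period).
- camera(name): name is "scene" or "side" or "wrist"; returns (picture, depth): 384x512x3 uint8, red, green, blue; 384x512 float32, mm along the optical axis (not along the pixel's ray), 0 where there is no reading.
- camera_info(name): a dict with "mtx" (3x3 intrinsics, pixels), "rvec" (rotation vector, rad) and "tvec" (3), from world to camera coordinates, as OpenCV has them; the wrist camera has in their place "tool_from_camera" (4x4, takes a point from camera to tool coordinates, whose origin is the TCP and whose axes are the flange's). Camera axes: x right, y down, z forward; pixel columns grow to the right and rows downward; lengths in mm; the calibration is good to about 2 mm. A picture is of the moment at which its call begins: read the wrist's pose just before it. camera_info takes no time and is no camera call.
- workorder.sign_off(): hands the job in; it is judged then, once.
The state is a dict: "time": time; "joint_positions": joint angles; "qd": joint speeds; "joint_torque": joint torques, N m; "position": TCP position; "ee_rot": TCP orientation; "wrist_force": force on the tool from outside, world axes, zero at the start; "moment": the same for the moment, N m; "grip_width": finger opening in mm; "grasp_force": force on a finger pad.
Only numpy, scipy, OpenCV 4.12 (cv2) and the standard library are available. Lean on these libraries where they do the work, as an engineer would, in place of code of your own. Each camera call takes 0.05 s, during which the arm holds its last target. There are 200 camera calls.

## Working session

There is one attempt and no reset: what is moved stays moved. The work goes in short steps, Python scripts to look and compute and a tool call to move; the robot and the scene stay as the last step left them, time stands still between calls to the robot, and variables do not carry over. Pictures are saved under pics/ and viewed, at most 10 in all, crops included, and the job is handed in when it is done.

Besides the shell and the picture viewer there is one more tool, called by a JSON object that holds its "name" and its "arguments", one argument or row to a line. arm_command: Moves the arm, as the interface text tells. Its arguments: {"type":"object","properties":{"rows":{"type":"array","items":{"type":"object","properties":{"tx":{"type":"number"},"ty":{"type":"number"},"tz":{"type":"number"},"wx":{"type":"number"},"wy":{"type":"number"},"wz":{"type":"number"},"gripper":{"type":"number"}}}}},"required":["rows"]}

```bash
mkdir -p pics
cat > h.py <<'E'
import numpy as np, cv2
from cell import env, camera, camera_info, workorder
from scipy.spatial.transform import Rotation as R
def snap(n):
    s=env.sense(); p,d=camera(n); return s,p,d
def ext(n,s=None):
    ci=camera_info(n); K=np.array(ci["mtx"])
    if n!="wrist":
        Rm=cv2.Rodrigues(np.array(ci["rvec"],float))[0]; t=np.array(ci["tvec"],float).ravel()
        T=np.eye(4);T[:3,:3]=Rm.T;T[:3,3]=-Rm.T@t
    else:
        B=np.eye(4);B[:3,:3]=R.from_quat(s["ee_rot"]).as_matrix();B[:3,3]=s["position"]
        T=B@np.array(ci["tool_from_camera"])
    return K,T   # T camera->world
def back(n,u,v,d,s=None):
    K,T=ext(n,s); 
    return (T@np.r_[np.linalg.inv(K)@[u,v,1]*d,1])[:3]
def cloud(n,d,s=None):
    K,T=ext(n,s); v,u=np.mgrid[:d.shape[0],:d.shape[1]]
    p=np.stack([u,v,np.ones_like(u)],-1)@np.linalg.inv(K).T*d[...,None]
    return p@T[:3,:3].T+T[:3,3]
E
python3 - <<'E'
from h import *
ims=[]
for n in("scene","side","wrist"):
    s,p,d=snap(n); np.savez(f"{n}0.npz",p=p,d=d); ims.append(p)
    print(n,ext(n,s)[1].round(2).tolist(),ext(n,s)[0][0,0])
cv2.imwrite("pics/a.png",cv2.resize(ims[0],(800,600))[:,:,::-1])
cv2.imwrite("pics/b.png",cv2.resize(ims[1],(800,600))[:,:,::-1])
print(env.sense())
E
```

```text
scene [[0.46, 0.48, -0.74, 1235.98], [0.89, -0.27, 0.38, -457.39], [-0.02, -0.83, -0.55, 692.87], [0.0, 0.0, 0.0, 1.0]] 360.83094624603575
side [[1.0, -0.02, 0.02, 463.63], [-0.03, -0.71, 0.71, -1116.95], [-0.0, -0.71, -0.71, 1162.88], [0.0, 0.0, 0.0, 1.0]] 495.88380667206246
wrist [[1.0, 0.0, -0.0, 624.22], [-0.0, -0.96, -0.28, 78.01], [-0.0, 0.28, -0.96, 383.88], [0.0, 0.0, 0.0, 1.0]] 342.96135754197326
{'time': 0.15, 'joint_positions': array([-2.38178242e-03,  3.53463992e-01,  1.63394463e+00,  2.07483808e-05,
        1.15520551e+00, -2.39024504e-03]), 'qd': array([ 1.04236597e-03, -7.70778258e-04, -1.46011900e-03,  4.35129423e-05,
       -4.97641301e-04, -2.52878236e-04]), 'joint_torque': array([-8.47799656e-04, -5.94210899e+01, -3.34467816e+01,  6.96930941e-02,
        2.04021111e-02, -8.35750166e-05]), 'position': array([6.24629548e+02, 1.90919614e-02, 2.14059799e+02]), 'ee_rot': array([ 7.07106662e-01,  7.07106716e-01, -3.53559250e-04, -3.68702058e-04]), 'wrist_force': array([-0.22952099,  0.35173411,  0.77893593]), 'moment': array([-0.03581274,  0.00082728,  0.00241249]), 'grasp_force': 0.0, 'grip_width': 92.06979513122091}
```

View pics/a.png

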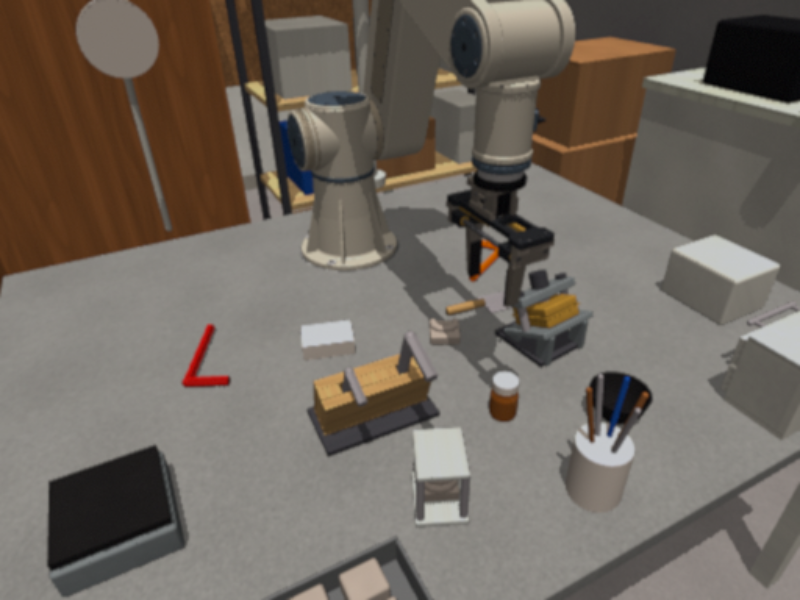

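View pics/b.png

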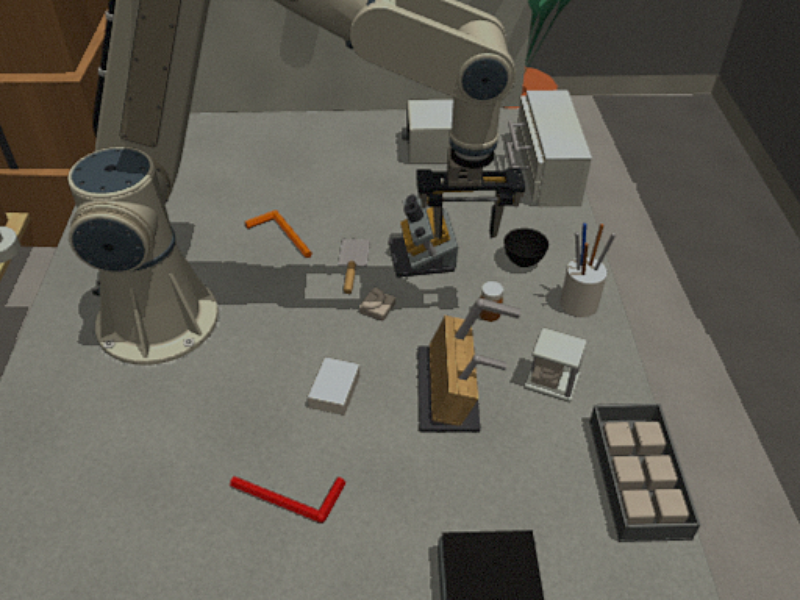

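The two steel keys stand in the block. In the side view one has its elbow at (480,302) and its tip at (517,314), and the other has its elbow at (467,363) and its tip at (503,366). The first is longer and thicker, so it is probably the larger key. The red one (320,515) and the orange one (277,213) are decoys. The press is at about (425,235), with its screw head at (411,203). I'll confirm this in enlarged crops.

Run:
```python
from h import *
a=np.load("side0.npz");b=np.load("scene0.npz")
A=a["p"][115:280,240:345]; B=b["p"][165:290,190:390]
A=cv2.resize(A,None,fx=3.6,fy=3.6,interpolation=cv2.INTER_CUBIC);B=cv2.resize(B,None,fx=2,fy=2,interpolation=cv2.INTER_CUBIC)
im=np.zeros((600,800,3),np.uint8); im[:A.shape[0],:A.shape[1]]=A; im[:B.shape[0],390:790]=B
cv2.imwrite("pics/c.png",im[:,:,::-1])
w=np.load("wrist0.npz")["p"]
cv2.imwrite("pics/d.png",cv2.resize(w,(800,600))[:,:,::-1])
```

```text
(no output)
```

View pics/c.png

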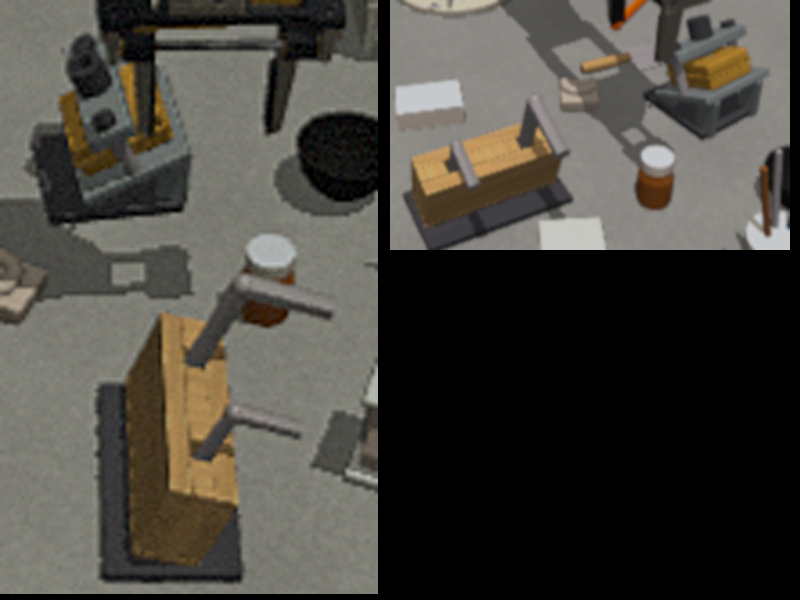

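View pics/d.png

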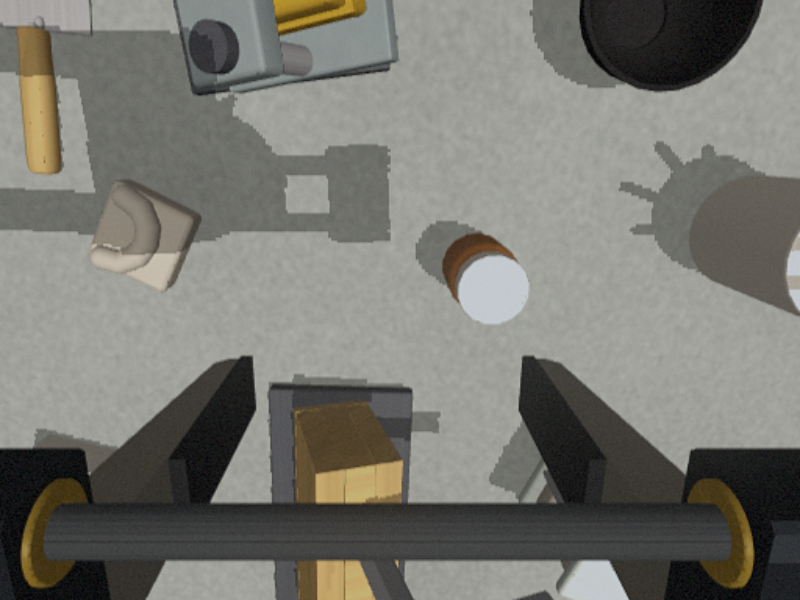

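The crop confirms that the larger steel key is at the far end of the block: it has a thicker bar and stands taller. In crop pixels its elbow is at (240,287), its tip at (332,308), and it enters the wood at (195,360). The smaller key is at (230,410). The screw head is at crop (85,50).

Run:
```python
from h import *
pts={}
for n in("side","scene","wrist"):
    f=np.load(n+"0.npz"); s=env.sense(); C=cloud(n,f["d"],s); p=f["p"].astype(int)
    np.save(n+"_c.npy",C); pts[n]=(C,p)
def tri(a,b):
    A=[];
    rays=[]
    for n,(u,v) in(("side",a),("scene",b)):
        K,T=ext(n); d=T[:3,:3]@np.linalg.inv(K)@[u,v,1]; d/=np.linalg.norm(d); rays.append((T[:3,3],d))
    M=sum(np.eye(3)-np.outer(d,d) for o,d in rays); y=sum((np.eye(3)-np.outer(d,d))@o for o,d in rays)
    return np.linalg.solve(M,y)
print("elbow",tri((306.7,194.7),(262.5,215)),"tip",tri((331,200.4),(277,240.5)))
for n,u0,v0,u1,v1 in(("side",285,185,340,222),("scene",250,205,282,247)):
    C,p=pts[n]; c=C[v0:v1,u0:u1].reshape(-1,3); q=p[v0:v1,u0:u1].reshape(-1,3)
    m=(abs(q.max(1)-q.min(1))<40)&(c[:,2]>115)&(c[:,2]<260)
    c=c[m]; print(n,m.sum(),c.min(0).round(),c.max(0).round())
    for z in range(115,200,10):
        k=(c[:,2]>=z)&(c[:,2]<z+10); 
        if k.sum(): print(z,k.sum(),c[k].mean(0).round(1), c[k].min(0).round(),c[k].max(0).round())
C,p=pts["side"]; 
for uv in((264,127),(262,125),(266,130),(265,128),(269,148),(270,149)): print(uv,C[uv[1],uv[0]].round(1))
# block + press in wrist
C,p=pts["wrist"]
c=C.reshape(-1,3)
# block rubber base & top from side
S=pts["side"][0].reshape(-1,3)
k=(abs(S[:,2]-108)<4)&(S[:,0]>520)&(S[:,0]<660)&(S[:,1]<0)&(S[:,1]>-330)
r=cv2.minAreaRect(S[k][:,:2].astype(np.float32)); print("woodtop",k.sum(),r)
k=(abs(c[:,2]-108)<4)&(c[:,1]<0); print(k.sum(), cv2.minAreaRect(c[k][:,:2].astype(np.float32)) if k.sum() else 0)
# screw top in wrist: pixels 
for uv in((136,28),(139,30),(133,26),(128,28),(185,38),(250,20),(190,15)): print(uv,C[uv[1],uv[0]].round(1),p[uv[1],uv[0]])
```

```text
elbow [ 638.21217558 -153.98625605  183.36525171] tip [ 708.36866581 -154.81049781  159.30658735]
side 304 [ 607. -167.  117.] [ 711. -142.  193.]
115 16 [ 614.3 -158.6  119.9] [ 607. -163.  117.] [ 625. -151.  124.]
125 20 [ 617.5 -158.6  130.7] [ 610. -163.  125.] [ 630. -153.  134.]
135 15 [ 621.1 -159.2  141.3] [ 615. -163.  138.] [ 628. -154.  145.]
145 21 [ 631.9 -158.7  150.9] [ 617. -166.  146.] [ 706. -150.  155.]
155 48 [ 671.9 -160.1  161.1] [ 619. -166.  155.] [ 711. -151.  165.]
165 78 [ 672.1 -158.8  170.3] [ 621. -165.  165.] [ 710. -144.  175.]
175 71 [ 656.4 -157.7  180. ] [ 628. -166.  175.] [ 688. -142.  185.]
185 35 [ 644.2 -157.7  188.8] [ 630. -167.  185.] [ 670. -151.  193.]
scene 385 [ 612. -165.  116.] [ 713. -144.  195.]
115 14 [ 619.5 -157.   119.6] [ 612. -162.  116.] [ 625. -148.  123.]
125 19 [ 623.9 -157.1  130.3] [ 615. -162.  125.] [ 630. -144.  135.]
135 18 [ 628.  -156.5  140.6] [ 619. -162.  136.] [ 634. -148.  145.]
145 21 [ 637.5 -157.4  150.8] [ 620. -161.  145.] [ 707. -148.  155.]
155 38 [ 677.6 -158.4  161. ] [ 627. -164.  156.] [ 710. -148. 
[... 289 characters left out ...]
64, 127) [537.4 222.2 126.5]
(262, 125) [531.4 239.8 121.6]
(266, 130) [541.5 173.9 151.4]
(265, 128) [538.9 188.1 148.7]
(269, 148) [548.7 110.3 127.7]
(270, 149) [552.1 111.2 122.7]
woodtop 198 ((597.4987182617188, -200.81228637695312), (184.19345092773438, 40.59727478027344), 88.08505249023438)
760 ((678.7999267578125, -155.6465606689453), (95.97614288330078, 198.65992736816406), 88.99087524414062)
(136, 28) [547.2 121.8 125. ] [75 75 77]
(139, 30) [550.1 120.  128.3] [75 76 80]
(133, 26) [545.7 122.8 126.4] [50 51 53]
(128, 28) [541.  122.2 122.9] [50 50 55]
(185, 38) [573.3 121.8  81. ] [122 120 120]
(250, 20) [626.2 135.7  77.8] [108 115 113]
(190, 15) [578.7 138.1  84.3] [184 150  44]
```

```bash
cat >> h.py <<'E'
import json
def plan(P,Rt,n,g=0,nd=2):
    s=env.sense(); p=np.array(s["position"]); q=R.from_quat(s["ee_rot"])
    w=(q.inv()*R.from_matrix(Rt)).as_rotvec()/n
    rows=[]
    for i in range(n):
        r=P-p; sh=(r/(n-i)); t=(q.inv().apply(sh)/40).round(nd); ww=(np.degrees(w)/5).round(nd)
        rows.append(dict(zip(("tx","ty","tz","wx","wy","wz"),[float(x)+0 for x in (*t,*ww)]),gripper=g))
        p=p+q.apply(t*40); q=q*R.from_rotvec(np.radians(ww*5))
    for i in range(0,n,5): print(json.dumps([{k:v for k,v in x.items() if v or k=="gripper"} for x in rows[i:i+5]]).replace('"',''))
    return p,q
def frame(z,y):
    z=np.array(z,float)/np.linalg.norm(z); y=np.array(y,float); y-=z*(y@z); y/=np.linalg.norm(y)
    return np.column_stack([np.cross(y,z),y,z])
E
python3 - <<'E'
from h import *
plan(np.array([538,120,228.]),frame((.156,0,-.988),(0,1,0)),20)
E
```

```text
[{tx: 0.15, ty: -0.11, tz: -0.02, wx: -0.07, wy: -0.07, wz: -0.9, gripper: 0}, {tx: 0.16, ty: -0.1, tz: -0.02, wx: -0.07, wy: -0.07, wz: -0.9, gripper: 0}, {tx: 0.16, ty: -0.08, tz: -0.02, wx: -0.07, wy: -0.07, wz: -0.9, gripper: 0}, {tx: 0.17, ty: -0.07, tz: -0.02, wx: -0.07, wy: -0.07, wz: -0.9, gripper: 0}, {tx: 0.18, ty: -0.06, tz: -0.02, wx: -0.07, wy: -0.07, wz: -0.9, gripper: 0}]
[{tx: 0.18, ty: -0.04, tz: -0.02, wx: -0.07, wy: -0.07, wz: -0.9, gripper: 0}, {tx: 0.18, ty: -0.03, tz: -0.03, wx: -0.07, wy: -0.07, wz: -0.9, gripper: 0}, {tx: 0.18, ty: -0.01, tz: -0.03, wx: -0.07, wy: -0.07, wz: -0.9, gripper: 0}, {tx: 0.18, tz: -0.03, wx: -0.07, wy: -0.07, wz: -0.9, gripper: 0}, {tx: 0.18, ty: 0.02, tz: -0.03, wx: -0.07, wy: -0.07, wz: -0.9, gripper: 0}]
[{tx: 0.18, ty: 0.03, tz: -0.03, wx: -0.07, wy: -0.07, wz: -0.9, gripper: 0}, {tx: 0.18, ty: 0.04, tz: -0.03, wx: -0.07, wy: -0.07, wz: -0.9, gripper: 0}, {tx: 0.17, ty: 0.06, tz: -0.03, wx: -0.07, wy: -0.07, wz: -0.9, gripper: 0}, {tx: 0.17, ty: 0.07, tz: -0.03, wx: -0.07, wy: -0.07, wz: -0.9, gripper: 0}, {tx: 0.16, ty: 0.09, tz: -0.03, wx: -0.07, wy: -0.07, wz: -0.9, gripper: 0}]
[{tx: 0.16, ty: 0.1, tz: -0.04, wx: -0.07, wy: -0.07, wz: -0.9, gripper: 0}, {tx: 0.15, ty: 0.11, tz: -0.03, wx: -0.07, wy: -0.07, wz: -0.9, gripper: 0}, {tx: 0.14, ty: 0.12, tz: -0.04, wx: -0.07, wy: -0.07, wz: -0.9, gripper: 0}, {tx: 0.12, ty: 0.13, tz: -0.03, wx: -0.07, wy: -0.07, wz: -0.9, gripper: 0}, {tx: 0.11, ty: 0.15, tz: -0.04, wx: -0.07, wy: -0.07, wz: -0.9, gripper: 0}]
```

{"name": "arm_command", "arguments": {
  "rows": [
    {"tx": 0.16, "ty": -0.08, "tz": -0.02, "wx": -0.07, "wy": -0.07, "wz": -0.9, "gripper": 0},
    {"tx": 0.16, "ty": -0.08, "tz": -0.02, "wx": -0.07, "wy": -0.07, "wz": -0.9, "gripper": 0},
    {"tx": 0.16, "ty": -0.08, "tz": -0.02, "wx": -0.07, "wy": -0.07, "wz": -0.9, "gripper": 0},
    {"tx": 0.17, "ty": -0.08, "tz": -0.02, "wx": -0.07, "wy": -0.07, "wz": -0.9, "gripper": 0},
    {"tx": 0.17, "ty": -0.08, "tz": -0.02, "wx": -0.07, "wy": -0.07, "wz": -0.9, "gripper": 0}
  ]
}}

```text
time: 0.78
position: [603.7, 30.0, 217.7]
ee_rot: [0.554, 0.832, -0.0, 0.021]
wrist_force: [-0.2, -0.4, 0.8]
grip_width: 91.9
grasp_force: 0.0
```

{"name": "arm_command", "arguments": {
  "rows": [
    {"tx": 0.18, "ty": -0.02, "tz": -0.03, "wx": -0.07, "wy": -0.07, "wz": -0.9, "gripper": 0},
    {"tx": 0.18, "ty": -0.02, "tz": -0.03, "wx": -0.07, "wy": -0.07, "wz": -0.9, "gripper": 0},
    {"tx": 0.18, "ty": -0.01, "tz": -0.03, "wx": -0.07, "wy": -0.07, "wz": -0.9, "gripper": 0},
    {"tx": 0.18, "ty": 0, "tz": -0.03, "wx": -0.07, "wy": -0.07, "wz": -0.9, "gripper": 0},
    {"tx": 0.18, "ty": 0.02, "tz": -0.03, "wx": -0.07, "wy": -0.07, "wz": -0.9, "gripper": 0}
  ]
}}

```text
time: 1.4
position: [583.6, 60.2, 221.8]
ee_rot: [0.381, 0.924, -0.0, 0.042]
wrist_force: [-0.0, -0.0, 0.1]
grip_width: 92.2
grasp_force: 0.0
```

{"name": "arm_command", "arguments": {
  "rows": [
    {"tx": 0.18, "ty": 0.03, "tz": -0.03, "wx": -0.07, "wy": -0.07, "wz": -0.9, "gripper": 0},
    {"tx": 0.18, "ty": 0.04, "tz": -0.03, "wx": -0.07, "wy": -0.07, "wz": -0.9, "gripper": 0},
    {"tx": 0.17, "ty": 0.06, "tz": -0.03, "wx": -0.07, "wy": -0.07, "wz": -0.9, "gripper": 0},
    {"tx": 0.17, "ty": 0.07, "tz": -0.03, "wx": -0.07, "wy": -0.07, "wz": -0.9, "gripper": 0},
    {"tx": 0.16, "ty": 0.09, "tz": -0.03, "wx": -0.07, "wy": -0.07, "wz": -0.9, "gripper": 0}
  ]
}}

```text
time: 2.02
position: [561.9, 90.1, 224.9]
ee_rot: [0.193, 0.979, -0.0, 0.061]
wrist_force: [0.2, 0.1, 0.3]
grip_width: 91.9
grasp_force: 0.0
```

{"name": "arm_command", "arguments": {
  "rows": [
    {"tx": 0.16, "ty": 0.1, "tz": -0.04, "wx": -0.07, "wy": -0.07, "wz": -0.9, "gripper": 0},
    {"tx": 0.15, "ty": 0.11, "tz": -0.03, "wx": -0.07, "wy": -0.07, "wz": -0.9, "gripper": 0},
    {"tx": 0.14, "ty": 0.12, "tz": -0.04, "wx": -0.07, "wy": -0.07, "wz": -0.9, "gripper": 0},
    {"tx": 0.12, "ty": 0.13, "tz": -0.03, "wx": -0.07, "wy": -0.07, "wz": -0.9, "gripper": 0},
    {"tx": 0.11, "ty": 0.15, "tz": -0.04, "wx": -0.07, "wy": -0.07, "wz": -0.9, "gripper": 0}
  ]
}}

```text
time: 2.65
position: [540.2, 120.5, 228.8]
ee_rot: [-0.003, 0.997, -0.0, 0.078]
wrist_force: [-0.2, -0.3, -0.1]
grip_width: 91.9
grasp_force: 0.0
```

Run:
```python
from h import *
s,p,d=snap("wrist"); np.savez("wrist1.npz",p=p,d=d,C=cloud("wrist",d,s)); np.save("s1.npy",np.r_[s["position"],s["ee_rot"]])
print(s["position"],R.from_quat(s["ee_rot"]).as_matrix().round(3),s["joint_positions"])
cv2.imwrite("pics/e.png",cv2.resize(p,(800,600))[:,:,::-1])
```

```text
[540.19073695 120.51619411 228.76136814] [[-0.988 -0.006  0.155]
 [-0.006  1.     0.   ]
 [-0.155 -0.001 -0.988]] [ 0.24048132  0.1459897   1.88565892 -0.04455587  0.95951285 -1.31355115]
```

View pics/e.png

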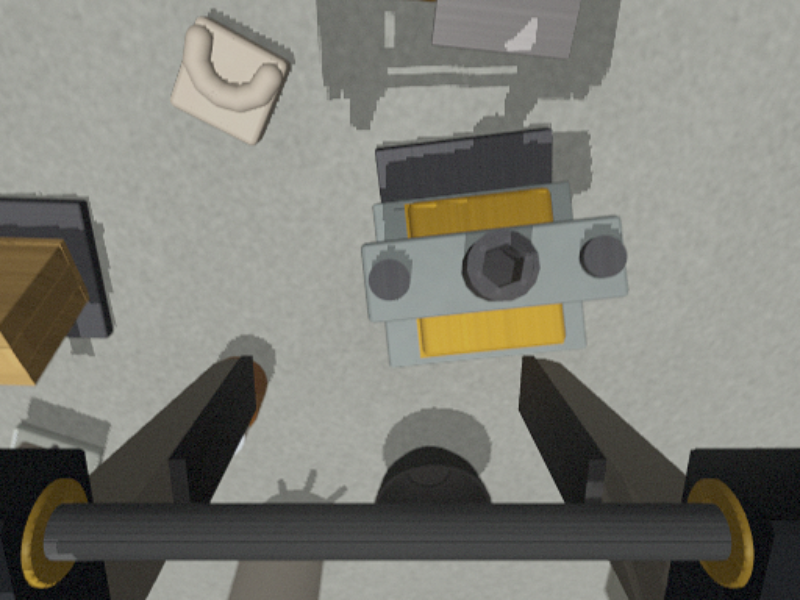

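The wrist view looks down the screw. The head is centred at about (501,264), the hex socket at about (504,267), and the column nuts at (389,279) and (603,256). Next I'll enlarge the socket and fit its plane.

Run:
```python
from h import *
f=np.load("wrist1.npz");p=f["p"];C=f["C"];d=f["d"]
crop=p[140:200,285:355]; cr=cv2.resize(crop,None,fx=10,fy=10,interpolation=cv2.INTER_CUBIC)
cr=np.clip((cr.astype(float)-20)*2.0,0,255).astype(np.uint8)
cv2.imwrite("pics/f.png",cr[:,:,::-1])
def plane(P):
    for _ in range(4):
        c=P.mean(0); n=np.linalg.svd(P-c)[2][2]; n*=np.sign(n[2]); e=(P-c)@n; P=P[abs(e)<max(1.0,2*e.std())]
    return c,n,e.std(),len(P)
# yoke top
P=np.vstack([C[165:195,268:300].reshape(-1,3),C[150:185,345:375].reshape(-1,3),C[148:190,240:262].reshape(-1,3)])
# grey yoke: take z-distance near median
print("yoke",plane(C[170:198,262:300].reshape(-1,3)))
s=R.from_quat(np.load("s1.npy")[3:])
v,u=np.mgrid[:384,:512]; r=np.hypot(u-320.5,v-169)
ring=C[(r<21)&(r>14)]; print("ring",plane(ring))
for nm,(u0,v0) in dict(nutR=(386,164),nutL=(249,179),head=(320.5,169)).items():
    m=np.hypot(u-u0,v-v0)<(8 if nm!="head" else 4); print(nm,C[m].mean(0).round(1), np.median(d[m]))
np.set_printoptions(linewidth=200)
print(d[169,295:350].round(0)); print(d[145:195,321].round(0))
```

```text
yoke (array([549.8172587 , 147.77145381, 121.80761041]), array([ 0.90880453, -0.01847661,  0.41681285]), np.float64(6.7277026326058005), 1064)
ring (array([527.62305469, 174.59471212, 145.31942392]), array([-0.44327761,  0.89139634,  0.09443262]), np.float64(9.158381314549086), 766)
nutR [530.9 231.6 124.7] 275.8116
nutL [544.6 121.5 124.9] 281.15543
head [535.2 179.1 125.7] 282.4579
[287. 278. 268. 260. 258. 258. 256. 256. 258. 256. 257. 257. 257. 258. 284. 283. 284. 283. 282. 282. 283. 283. 283. 282. 282. 283. 283. 282. 284. 282. 282. 282. 282. 282. 280. 273. 270. 266. 261.
 257. 257. 256. 257. 256. 257. 257. 255. 255. 255. 256. 285. 285. 285. 284. 284.]
[312. 288. 257. 256. 257. 257. 256. 258. 256. 257. 258. 256. 269. 273. 276. 279. 283. 282. 282. 282. 282. 283. 283. 283. 283. 281. 283. 283. 282. 281. 283. 283. 283. 283. 282. 282. 282. 279. 256.
 258. 258. 257. 258. 255. 256. 257. 257. 256. 287. 286.]
```

View pics/f.png

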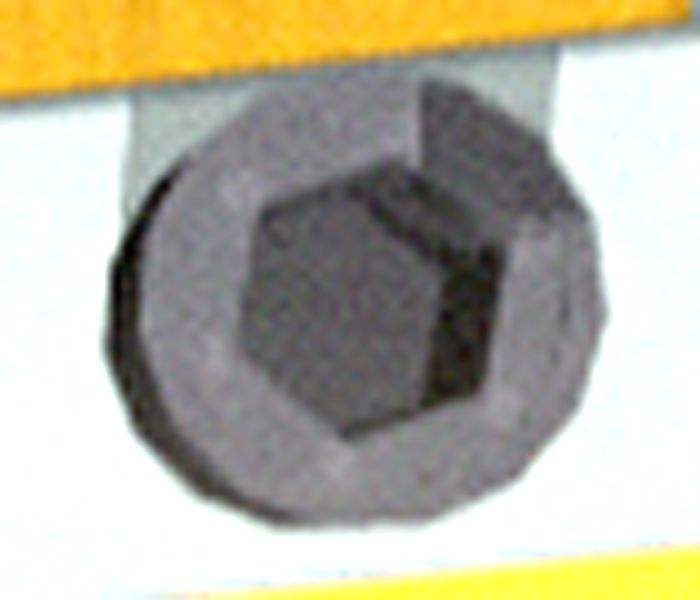

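The six mouth corners in the crop are (262,212), (403,158), (508,235), (485,392), (345,440) and (245,345).

Run:
```python
from h import *
f=np.load("wrist1.npz");C=f["C"];d=f["d"]; S=np.load("s1.npy"); s=dict(position=S[:3],ee_rot=S[3:])
v,u=np.mgrid[:384,:512]; r=np.hypot(u-322,v-169)
P=C[(r<24)&(d>253)&(d<259.5)]; c=P.mean(0); n=np.linalg.svd(P-c)[2][2]; n*=np.sign(n[2])
print("ring",len(P),c,n,np.degrees(np.arccos(n[2])),((P-c)@n).std())
Y=C[150:198,230:400].reshape(-1,3); hh=(Y-c)@n
for lo,hi in((-26,-18),(-34,-26)):
    print(lo,hi,((hh>lo)&(hh<hi)).sum())
Q=Y[(hh>-33)&(hh<-27)]; cq=Q.mean(0); nq=np.linalg.svd(Q-cq)[2][2]; nq*=np.sign(nq[2]); print("yoke n",nq,len(Q))
K,T=ext("wrist",s); o=T[:3,3]
X=[]
for x,y in((262,212),(403,158),(508,235),(485,392),(345,440),(245,345)):
    ray=T[:3,:3]@np.linalg.inv(K)@[285+(x+.5)/10-.5,140+(y+.5)/10-.5,1]
    X.append(o+ray*((c-o)@n)/(ray@n))
X=np.array(X); m=X.mean(0); print("mouth",m.round(1)); 
print("corner r",np.linalg.norm(X-m,axis=1).round(1))
# press axes: y from nuts
def pl(uu,vv,h):
    ray=T[:3,:3]@np.linalg.inv(K)@[uu,vv,1]; return o+ray*((c+h*n-o)@n)/(ray@n)
nr=pl(386,164,-22); nl=pl(249,178.5,-22); py=nr-nl; print("nuts",nr,nl,np.linalg.norm(py),"mid to mouth",(nr+nl)/2+22*n)
py/=np.linalg.norm(py); px=np.cross(py,n); print("press x",px,"y",py)
a=[np.degrees(np.arctan2((x-m)@py,(x-m)@px)) for x in X]; print("corner angles wrt press",np.round(a,1), np.mean(np.mod(a,60)))
np.savez("screw.npz",m=m,n=n,px=px,py=py,X=X)
```

```text
ring 1154 [528.32197362 175.69381675 144.35305093] [-0.41962236 -0.04481129  0.90659198] 24.96144277787208 0.7599064136180539
-26 -18 1502
-34 -26 4727
yoke n [-0.41774538 -0.05082202  0.90714162] 4582
mouth [528.2 176.  144.3]
corner r [10.5 10.6 10.9 10.9 10.9 10.3]
nuts [531.11469147 231.80685611 124.15254625] [544.19951133 121.49804398 124.75656999] 111.08380345322593 mid to mouth [528.42540948 175.66660172 144.39958174]
press x [0.90002336 0.1090713  0.42197323] y [-0.11779233  0.99302336 -0.00543755]
corner angles wrt press [-133.3  162.6  109.    43.1  -17.5  -75.6] 44.7121660761674
```

Run:
```python
from h import *
plan(np.array([620,-155,294.]),frame((.309,0,-.951),(0,1,0)),15)
```

```text
[{tx: -0.14, ty: -0.46, tz: -0.09, wy: -0.12, wz: 0.01, gripper: 0}, {tx: -0.15, ty: -0.46, tz: -0.09, wy: -0.12, wz: 0.01, gripper: 0}, {tx: -0.15, ty: -0.46, tz: -0.08, wy: -0.12, wz: 0.01, gripper: 0}, {tx: -0.15, ty: -0.46, tz: -0.08, wy: -0.12, wz: 0.01, gripper: 0}, {tx: -0.15, ty: -0.46, tz: -0.08, wy: -0.12, wz: 0.01, gripper: 0}]
[{tx: -0.15, ty: -0.46, tz: -0.08, wy: -0.12, wz: 0.01, gripper: 0}, {tx: -0.15, ty: -0.46, tz: -0.08, wy: -0.12, wz: 0.01, gripper: 0}, {tx: -0.15, ty: -0.46, tz: -0.08, wy: -0.12, wz: 0.01, gripper: 0}, {tx: -0.15, ty: -0.46, tz: -0.07, wy: -0.12, wz: 0.01, gripper: 0}, {tx: -0.16, ty: -0.46, tz: -0.07, wy: -0.12, wz: 0.01, gripper: 0}]
[{tx: -0.16, ty: -0.46, tz: -0.07, wy: -0.12, wz: 0.01, gripper: 0}, {tx: -0.16, ty: -0.46, tz: -0.07, wy: -0.12, wz: 0.01, gripper: 0}, {tx: -0.16, ty: -0.46, tz: -0.07, wy: -0.12, wz: 0.01, gripper: 0}, {tx: -0.16, ty: -0.46, tz: -0.07, wy: -0.12, wz: 0.01, gripper: 0}, {tx: -0.16, ty: -0.47, tz: -0.06, wy: -0.12, wz: 0.01, gripper: 0}]
```

{"name": "arm_command", "arguments": {
  "rows": [
    {"tx": -0.15, "ty": -0.46, "tz": -0.15, "wy": -0.12, "gripper": 0},
    {"tx": -0.15, "ty": -0.46, "tz": -0.15, "wy": -0.12, "gripper": 0},
    {"tx": -0.15, "ty": -0.46, "tz": -0.1, "wy": -0.12, "gripper": 0},
    {"tx": -0.15, "ty": -0.46, "tz": -0.1, "wy": -0.12, "gripper": 0},
    {"tx": -0.15, "ty": -0.46, "tz": -0.1, "wy": -0.12, "gripper": 0}
  ]
}}

```text
invalid input at $.rows[0]: expected keys tx, ty, tz, wx, wy, wz, gripper
```

{"name": "arm_command", "arguments": {
  "rows": [
    {"tx": -0.15, "ty": -0.46, "tz": -0.08, "wy": -0.12, "gripper": 0},
    {"tx": -0.15, "ty": -0.46, "tz": -0.08, "wy": -0.12, "gripper": 0},
    {"tx": -0.15, "ty": -0.46, "tz": -0.08, "wy": -0.12, "gripper": 0},
    {"tx": -0.15, "ty": -0.46, "tz": -0.07, "wy": -0.12, "gripper": 0},
    {"tx": -0.16, "ty": -0.46, "tz": -0.07, "wy": -0.12, "gripper": 0}
  ]
}}

```text
invalid input at $.rows[0]: expected keys tx, ty, tz, wx, wy, wz, gripper
```

{"name": "arm_command", "arguments": {
  "rows": [
    {"tx": -0.16, "ty": -0.46, "tz": -0.06, "wy": -0.12, "gripper": 0},
    {"tx": -0.16, "ty": -0.46, "tz": -0.06, "wy": -0.12, "gripper": 0},
    {"tx": -0.16, "ty": -0.46, "tz": -0.06, "wy": -0.12, "gripper": 0},
    {"tx": -0.16, "ty": -0.46, "tz": -0.05, "wy": -0.12, "gripper": 0},
    {"tx": -0.16, "ty": -0.46, "tz": -0.05, "wy": -0.12, "gripper": 0}
  ]
}}

```text
invalid input at $.rows[0]: expected keys tx, ty, tz, wx, wy, wz, gripper
```

Run:
```python
from h import *
s,p,d=snap("wrist"); C=cloud("wrist",d,s); np.savez("wrist2.npz",p=p,d=d,C=C); np.save("s2.npy",np.r_[s["position"],s["ee_rot"]])
print(s["position"],R.from_quat(s["ee_rot"]).as_matrix()[:,2],s["joint_positions"].round(2))
cv2.imwrite("pics/g.png",cv2.resize(p,(800,600))[:,:,::-1])
k=(C[...,2]>114)&(C[...,2]<210)&(abs(C[...,1]+155)<25)&(p.max(2).astype(int)-p.min(2)<40)&(d>0)&(C[...,0]>590)&(C[...,0]<740)
print(k.sum()); c=C[k]
sh=c[(c[:,0]>665)]; lo=c[(c[:,2]<160)&(c[:,0]<645)]
for nm,q in(("short",sh),("long",lo)):
    if len(q)>10:
        m=q.mean(0); print(nm,len(q),m,np.linalg.svd(q-m)[2][0],q.min(0),q.max(0))
```

```text
[539.73344516 120.97330217 228.84917058] [ 1.54607834e-01  8.69397087e-04 -9.87975537e-01] [ 0.24  0.15  1.89 -0.04  0.96 -1.32]
0
```

View pics/g.png

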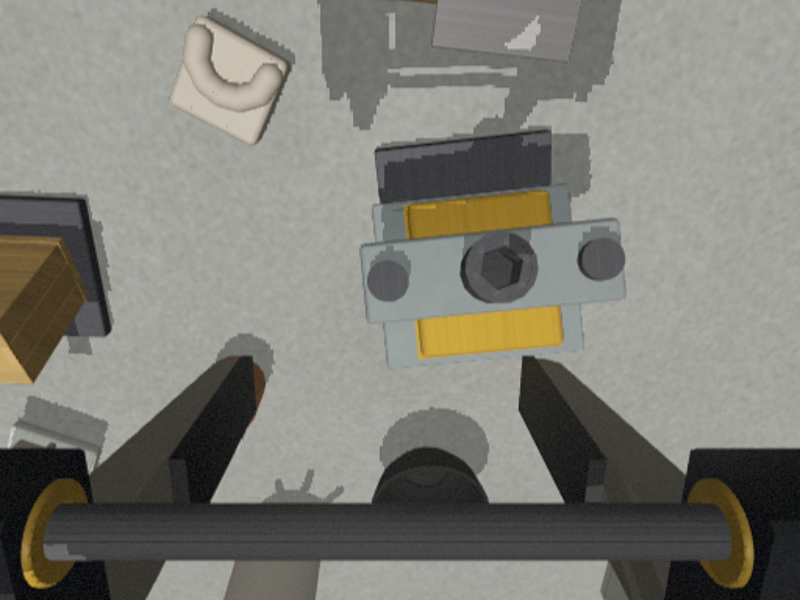

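The calls were refused because every row needs all its keys, so the view is unchanged. I'll resend the move with complete rows.

{"name": "arm_command", "arguments": {
  "rows": [
    {"tx": -0.15, "ty": -0.46, "tz": -0.15, "wx": 0, "wy": -0.12, "wz": 0, "gripper": 0},
    {"tx": -0.15, "ty": -0.46, "tz": -0.15, "wx": 0, "wy": -0.12, "wz": 0, "gripper": 0},
    {"tx": -0.15, "ty": -0.46, "tz": -0.1, "wx": 0, "wy": -0.12, "wz": 0, "gripper": 0},
    {"tx": -0.15, "ty": -0.46, "tz": -0.1, "wx": 0, "wy": -0.12, "wz": 0, "gripper": 0},
    {"tx": -0.15, "ty": -0.46, "tz": -0.1, "wx": 0, "wy": -0.12, "wz": 0, "gripper": 0}
  ]
}}

```text
time: 3.38
position: [566.5, 27.6, 257.9]
ee_rot: [-0.001, 0.995, 0.0, 0.104]
wrist_force: [-0.0, -0.0, 0.4]
grip_width: 92.0
grasp_force: 0.0
```

{"name": "arm_command", "arguments": {
  "rows": [
    {"tx": -0.15, "ty": -0.46, "tz": -0.08, "wx": 0, "wy": -0.12, "wz": 0, "gripper": 0},
    {"tx": -0.15, "ty": -0.46, "tz": -0.08, "wx": 0, "wy": -0.12, "wz": 0, "gripper": 0},
    {"tx": -0.15, "ty": -0.46, "tz": -0.08, "wx": 0, "wy": -0.12, "wz": 0, "gripper": 0},
    {"tx": -0.15, "ty": -0.46, "tz": -0.07, "wx": 0, "wy": -0.12, "wz": 0, "gripper": 0},
    {"tx": -0.16, "ty": -0.46, "tz": -0.07, "wx": 0, "wy": -0.12, "wz": 0, "gripper": 0}
  ]
}}

```text
time: 4.0
position: [592.9, -64.3, 279.6]
ee_rot: [-0.001, 0.992, 0.0, 0.13]
wrist_force: [0.4, 0.0, 0.3]
grip_width: 92.0
grasp_force: 0.0
```

{"name": "arm_command", "arguments": {
  "rows": [
    {"tx": -0.16, "ty": -0.46, "tz": -0.06, "wx": 0, "wy": -0.12, "wz": 0, "gripper": 0},
    {"tx": -0.16, "ty": -0.46, "tz": -0.06, "wx": 0, "wy": -0.12, "wz": 0, "gripper": 0},
    {"tx": -0.16, "ty": -0.46, "tz": -0.06, "wx": 0, "wy": -0.12, "wz": 0, "gripper": 0},
    {"tx": -0.16, "ty": -0.46, "tz": -0.05, "wx": 0, "wy": -0.12, "wz": 0, "gripper": 0},
    {"tx": -0.16, "ty": -0.46, "tz": -0.05, "wx": 0, "wy": -0.12, "wz": 0, "gripper": 0}
  ]
}}

```text
time: 4.62
position: [620.8, -156.2, 299.2]
ee_rot: [-0.001, 0.988, 0.0, 0.156]
wrist_force: [0.5, -0.3, 0.2]
grip_width: 92.1
grasp_force: 0.0
```

```bash
sed -i 's/{k:v for k,v in x.items() if v or k=="gripper"}/x/' h.py
python3 - <<'E'
from h import *
# refine the mouth with the settled picture
f=np.load("wrist1.npz");f2=np.load("wrist2.npz");S=np.load("s2.npy");s=dict(position=S[:3],ee_rot=S[3:]);sc=np.load("screw.npz")
g=[cv2.cvtColor(x["p"],cv2.COLOR_RGB2GRAY)[120:220,250:400].astype(np.float32) for x in(f,f2)]
(dx,dy),resp=cv2.phaseCorrelate(*g); print("shift",dx,dy,resp)
K,T=ext("wrist",s); d=f2["d"]; C=f2["C"]; v,u=np.mgrid[:384,:512]; r=np.hypot(u-322-dx,v-169-dy)
P=C[(r<24)&(d>253)&(d<259.5)]; c=P.mean(0); n=sc["n"]
X=[]
for x,y in((262,212),(403,158),(508,235),(485,392),(345,440),(245,345)):
    ray=T[:3,:3]@np.linalg.inv(K)@[285+(x+.5)/10-.5+dx,140+(y+.5)/10-.5+dy,1]
    X.append(T[:3,3]+ray*((c-T[:3,3])@n)/(ray@n))
print("mouth2",np.mean(X,0),"old",sc["m"])
s,p,d=snap("wrist");s,p,d=snap("wrist"); C=cloud("wrist",d,s); np.savez("wrist3.npz",p=p,d=d,C=C); np.save("s3.npy",np.r_[s["position"],s["ee_rot"]])
print(s["position"],R.from_quat(s["ee_rot"]).as_matrix()[:,2],s["joint_positions"].round(2))
cv2.imwrite("pics/h.png",cv2.resize(p,(800,600))[:,:,::-1])
k=(C[...,2]>114)&(C[...,2]<210)&(abs(C[...,1]+155)<25)&(p.max(2).astype(int)-p.min(2)<40)&(d>0)&(C[...,0]>590)&(C[...,0]<740)
print(k.sum()); c=C[k]
sh=c[(c[:,0]>665)]; lo=c[(c[:,2]<160)&(c[:,0]<645)]
for nm,q in(("short",sh),("long",lo)):
    if len(q)>10:
        m=q.mean(0); print(nm,len(q),m,np.linalg.svd(q-m)[2][0],q.min(0),q.max(0))
E
```

```text
shift -0.8875058319655835 1.2745790191694084 0.9545933689753214
mouth2 [528.56367885 175.80694112 144.49491412] old [528.21964506 175.9667165  144.31917642]
[ 621.53824915 -158.07260511  299.80103862] [ 3.08856878e-01 -7.54004901e-04 -9.51108228e-01] [-0.3   0.15  1.75  0.11  0.95 -1.93]
2254
short 506 [ 686.71594848 -154.80825165  174.29875848] [ 0.93816579 -0.02265523 -0.34544419] [ 665.00206953 -162.92686038  162.83550652] [ 712.84347037 -145.94283845  184.36593108]
long 663 [ 614.20765799 -152.60045478  138.25406867] [ 0.35171338 -0.00527395  0.93609288] [ 602.987947   -161.59720605  114.01404849] [ 632.75052077 -144.1129737   159.95715366]
```

View pics/h.png

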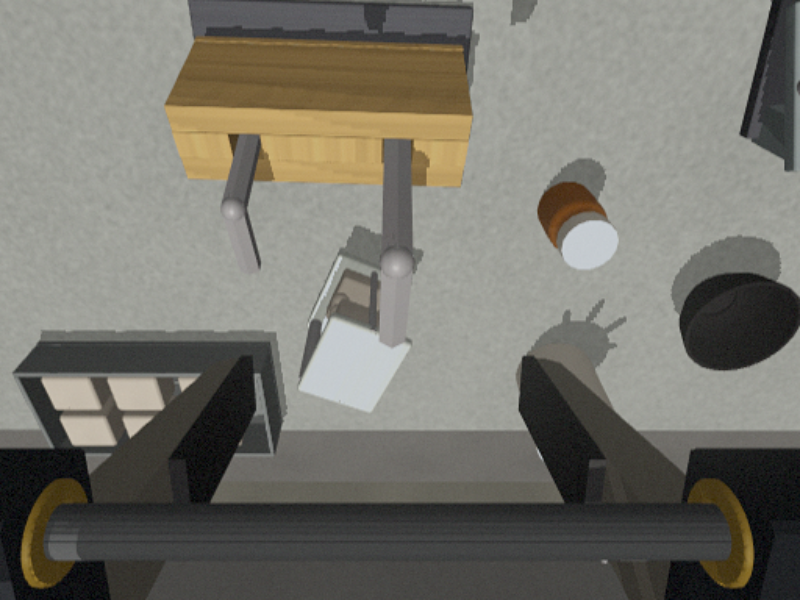

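The larger key is at the block's right end in this view, with its elbow at (397,262), its tip at (395,342), and the wood entry at (398,140). Next I'll fit a hex-key model to the depth points.

```bash
cat >> h.py <<'E'
from scipy.optimize import least_squares
A3=np.radians([0,60,120])
def sdf(P,e,Q):
    q=(P-e)@Q            # key axes, origin elbow
    def hexd(a,b): return np.max([abs(a*np.cos(t)+b*np.sin(t)) for t in A3],0)-8.5
    lo=np.maximum(hexd(q[:,1],q[:,0]),abs(q[:,2]+85)-85)
    sh=np.maximum(hexd(q[:,1],q[:,2]),abs(q[:,0]-37.5)-37.5)
    return np.minimum(np.minimum(lo,sh),np.linalg.norm(q,axis=1)-9.3)
def fitkey(P,e0,Q0):
    f=lambda x: sdf(P,e0+x[:3],R.from_rotvec(x[3:]).as_matrix()@Q0)
    r=least_squares(lambda x:f(x)/1.0,np.zeros(6),loss="soft_l1",x_scale=[1,1,1,.02,.02,.02],diff_step=1e-4)
    return e0+r.x[:3],R.from_rotvec(r.x[3:]).as_matrix()@Q0,f(r.x)
E
python3 - <<'E'
from h import *
f=np.load("wrist3.npz");C=f["C"];d=f["d"];p=f["p"]
c18,s18=np.cos(np.radians(18)),np.sin(np.radians(18))
Q0=np.column_stack([[c18,0,-s18],[0,1,0],[s18,0,c18]]); e0=np.array([640,-154.5,186.])
k=(C[...,2]>114)&(d>0); P=C[k]; P=P[abs(sdf(P,e0,Q0))<7]
for _ in range(3):
    e,Q,r=fitkey(P,e0,Q0); P=C[k]; P=P[abs(sdf(P,e,Q))<3]
print(len(P),"elbow",e.round(2),"\n",Q.round(4),"res",np.abs(sdf(P,e,Q)).mean())
np.savez("key.npz",e=e,Q=Q)
# grasp
x,z=Q[:,0],Q[:,2]; th=np.radians(35); t=np.cos(th)*x-np.sin(th)*z; Rt=frame(t,Q[:,1]); 
G=e-48*z; np.savez("grasp.npz",Rt=Rt,G=G); tcp=G+19*t; print("tcp",tcp,"t",t)
a,q=plan(tcp-80*t,Rt,10); 
print(Rt.round(3))
E
```

```text
2260 elbow [ 638.81 -153.3   184.07] 
 [[ 0.9383  0.0291  0.3446]
 [-0.0265  0.9996 -0.0123]
 [-0.3448  0.0024  0.9387]] res 0.3262433937152748
tcp [ 633.12009954 -152.98336079  123.42122099] t [ 0.57098439 -0.01466129 -0.82082999]
[{tx: 0.16, ty: 0.01, tz: 0.24, wx: 0.01, wy: -0.34, wz: 0.03, gripper: 0}, {tx: 0.17, ty: 0.01, tz: 0.23, wx: 0.01, wy: -0.34, wz: 0.03, gripper: 0}, {tx: 0.18, ty: 0.01, tz: 0.23, wx: 0.01, wy: -0.34, wz: 0.03, gripper: 0}, {tx: 0.19, ty: 0.01, tz: 0.22, wx: 0.01, wy: -0.34, wz: 0.03, gripper: 0}, {tx: 0.19, ty: 0.01, tz: 0.21, wx: 0.01, wy: -0.34, wz: 0.03, gripper: 0}]
[{tx: 0.2, ty: 0.01, tz: 0.21, wx: 0.01, wy: -0.34, wz: 0.03, gripper: 0}, {tx: 0.2, ty: 0.02, tz: 0.2, wx: 0.01, wy: -0.34, wz: 0.03, gripper: 0}, {tx: 0.21, ty: 0.01, tz: 0.2, wx: 0.01, wy: -0.34, wz: 0.03, gripper: 0}, {tx: 0.22, ty: 0.01, tz: 0.19, wx: 0.01, wy: -0.34, wz: 0.03, gripper: 0}, {tx: 0.22, ty: 0.02, tz: 0.19, wx: 0.01, wy: -0.34, wz: 0.03, gripper: 0}]
[[-0.82   0.029  0.571]
 [ 0.025  1.    -0.015]
 [-0.571  0.002 -0.821]]
```

{"name": "arm_command", "arguments": {
  "rows": [
    {"tx": 0.16, "ty": 0.01, "tz": 0.24, "wx": 0.01, "wy": -0.34, "wz": 0.03, "gripper": 0},
    {"tx": 0.17, "ty": 0.01, "tz": 0.23, "wx": 0.01, "wy": -0.34, "wz": 0.03, "gripper": 0},
    {"tx": 0.18, "ty": 0.01, "tz": 0.23, "wx": 0.01, "wy": -0.34, "wz": 0.03, "gripper": 0},
    {"tx": 0.19, "ty": 0.01, "tz": 0.22, "wx": 0.01, "wy": -0.34, "wz": 0.03, "gripper": 0},
    {"tx": 0.19, "ty": 0.01, "tz": 0.21, "wx": 0.01, "wy": -0.34, "wz": 0.03, "gripper": 0}
  ]
}}

```text
time: 5.35
position: [603.5, -152.6, 243.5]
ee_rot: [0.006, 0.974, -0.001, 0.228]
wrist_force: [-0.7, 0.9, 0.4]
grip_width: 92.1
grasp_force: 0.0
```

{"name": "arm_command", "arguments": {
  "rows": [
    {"tx": 0.2, "ty": 0.01, "tz": 0.21, "wx": 0.01, "wy": -0.34, "wz": 0.03, "gripper": 0},
    {"tx": 0.2, "ty": 0.02, "tz": 0.2, "wx": 0.01, "wy": -0.34, "wz": 0.03, "gripper": 0},
    {"tx": 0.21, "ty": 0.01, "tz": 0.2, "wx": 0.01, "wy": -0.34, "wz": 0.03, "gripper": 0},
    {"tx": 0.22, "ty": 0.01, "tz": 0.19, "wx": 0.01, "wy": -0.34, "wz": 0.03, "gripper": 0},
    {"tx": 0.22, "ty": 0.02, "tz": 0.19, "wx": 0.01, "wy": -0.34, "wz": 0.03, "gripper": 0}
  ]
}}

```text
time: 5.98
position: [586.8, -149.6, 188.4]
ee_rot: [0.012, 0.954, -0.002, 0.3]
wrist_force: [0.7, 1.0, -0.1]
grip_width: 92.1
grasp_force: 0.0
```

```bash
cat >> h.py <<'E'
def keyfit(e0,Q0,zmin,names=("wrist",),tol0=6,tol=2.5,save=True):
    for n in names:
        camera(n); s,p,d=snap(n); C=cloud(n,d,s); k=(C[...,2]>zmin)&(d>0); A=C[k]; P=A[abs(sdf(A,e0,Q0))<tol0]
        e,Q=e0,Q0
        for _ in range(3):
            e,Q,r=fitkey(P,e,Q); P=A[abs(sdf(A,e,Q))<tol]
        print(n,len(P),"elbow",e.round(2),"x",Q[:,0].round(4),"z",Q[:,2].round(4),"res",np.abs(sdf(P,e,Q)).mean().round(2))
    return e,Q
E
python3 - <<'E'
from h import *
k=np.load("key.npz"); e,Q=keyfit(k["e"],k["Q"],114)
print(env.sense()["position"])
g=np.load("grasp.npz");
x,z=Q[:,0],Q[:,2]; th=np.radians(35); t=np.cos(th)*x-np.sin(th)*z; Rt=frame(t,Q[:,1]); tcp=e-48*z+19*t; print(tcp)
np.savez("key.npz",e=e,Q=Q); plan(tcp,Rt,5)
E
```

```text
wrist 3126 elbow [ 638.82 -153.22  184.23] x [ 0.9392 -0.0275 -0.3423] z [ 0.3422 -0.0105  0.9396] res 0.42
[ 585.31020589 -148.93761307  186.81344613]
[ 633.29023212 -153.02540966  123.56150707]
[{tx: -0.02, ty: -0.02, tz: 0.4, wx: 0.02, wy: -0.01, wz: 0.0, gripper: 0}, {tx: -0.02, ty: -0.01, tz: 0.4, wx: 0.02, wy: -0.01, wz: 0.0, gripper: 0}, {tx: -0.01, ty: -0.02, tz: 0.39, wx: 0.02, wy: -0.01, wz: 0.0, gripper: 0}, {tx: -0.02, ty: -0.01, tz: 0.4, wx: 0.02, wy: -0.01, wz: 0.0, gripper: 0}, {tx: -0.01, ty: -0.02, tz: 0.39, wx: 0.02, wy: -0.01, wz: 0.0, gripper: 0}]
```

{"name": "arm_command", "arguments": {
  "rows": [
    {"tx": -0.02, "ty": -0.02, "tz": 0.4, "wx": 0.02, "wy": -0.01, "wz": 0, "gripper": 0},
    {"tx": -0.02, "ty": -0.01, "tz": 0.4, "wx": 0.02, "wy": -0.01, "wz": 0, "gripper": 0},
    {"tx": -0.01, "ty": -0.02, "tz": 0.39, "wx": 0.02, "wy": -0.01, "wz": 0, "gripper": 0},
    {"tx": -0.02, "ty": -0.01, "tz": 0.4, "wx": 0.02, "wy": -0.01, "wz": 0, "gripper": 0},
    {"tx": -0.01, "ty": -0.02, "tz": 0.39, "wx": 0.02, "wy": -0.01, "wz": 0, "gripper": 0}
  ]
}}

```text
time: 6.7
position: [636.3, -154.0, 126.2]
ee_rot: [0.013, 0.953, -0.005, 0.302]
wrist_force: [0.4, -1.2, 0.7]
grip_width: 92.2
grasp_force: 0.0
```

{"name": "arm_command", "arguments": {
  "rows": [
    {"tx": 0, "ty": 0, "tz": 0, "wx": 0, "wy": 0, "wz": 0, "gripper": 0.5},
    {"tx": 0, "ty": 0, "tz": 0, "wx": 0, "wy": 0, "wz": 0, "gripper": 1},
    {"tx": 0, "ty": 0, "tz": 0, "wx": 0, "wy": 0, "wz": 0, "gripper": 1},
    {"tx": 0, "ty": 0, "tz": 0, "wx": 0, "wy": 0, "wz": 0, "gripper": 1},
    {"tx": 0, "ty": 0, "tz": 0, "wx": 0, "wy": 0, "wz": 0, "gripper": 1}
  ]
}}

```text
time: 7.32
position: [635.2, -154.6, 126.2]
ee_rot: [0.013, 0.953, -0.006, 0.302]
wrist_force: [-0.1, -0.0, 0.2]
grip_width: 43.9
grasp_force: 0.0
```

Run:
```python
from h import *
s=env.sense(); print(s["position"],s["grip_width"],s["grasp_force"],s["wrist_force"],s["moment"])
k=np.load("key.npz"); e,Q=keyfit(k["e"],k["Q"],114)
s=env.sense(); B=R.from_quat(s["ee_rot"]).as_matrix()
print("elbow in tool",B.T@(e-s["position"]),"x",B.T@Q[:,0],"z",B.T@Q[:,2])
np.savez("inhand.npz",e=B.T@(e-s["position"]),Q=B.T@Q)
plan(s["position"]+88*Q[:,2],B,5,g=1)
```

```text
[ 635.20414847 -154.61584591  126.19464053] 43.927809529304525 0.0 [-0.07887274 -0.00794311  0.23978549] [ 0.15539943  0.20171245 -0.02310017]
wrist 5584 elbow [ 638.75 -153.29  184.22] x [ 0.9395 -0.0272 -0.3415] z [ 0.3414 -0.01    0.9399] res 0.42
elbow in tool [-36.39814885   1.18425194 -45.53404276] x [-0.57160219  0.00119982  0.82053001] z [-0.82052789 -0.00353927 -0.57159554]
[{tx: -0.36, ty: 0.0, tz: -0.25, wx: 0.0, wy: 0.0, wz: 0.0, gripper: 1}, {tx: -0.36, ty: 0.0, tz: -0.25, wx: 0.0, wy: 0.0, wz: 0.0, gripper: 1}, {tx: -0.36, ty: 0.0, tz: -0.25, wx: 0.0, wy: 0.0, wz: 0.0, gripper: 1}, {tx: -0.36, ty: 0.0, tz: -0.25, wx: 0.0, wy: 0.0, wz: 0.0, gripper: 1}, {tx: -0.37, ty: -0.01, tz: -0.26, wx: 0.0, wy: 0.0, wz: 0.0, gripper: 1}]
```

{"name": "arm_command", "arguments": {
  "rows": [
    {"tx": 0, "ty": 0.02, "tz": 0, "wx": 0, "wy": 0, "wz": 0, "gripper": 1},
    {"tx": 0, "ty": 0, "tz": 0, "wx": 0, "wy": 0, "wz": 0, "gripper": 1},
    {"tx": 0, "ty": 0, "tz": 0, "wx": 0, "wy": 0, "wz": 0, "gripper": 1},
    {"tx": 0, "ty": 0, "tz": 0, "wx": 0, "wy": 0, "wz": 0, "gripper": 1},
    {"tx": 0, "ty": 0, "tz": 0, "wx": 0, "wy": 0, "wz": 0, "gripper": 1}
  ]
}}

```text
time: 8.05
position: [635.2, -153.5, 125.8]
ee_rot: [0.013, 0.953, -0.006, 0.302]
wrist_force: [0.1, 2.3, 1.1]
grip_width: 16.4
grasp_force: 30.0
```

Run:
```python
from h import *
s=env.sense(); print(s["position"],s["grip_width"],s["grasp_force"],s["wrist_force"],s["moment"])
k=np.load("key.npz"); e,Q=keyfit(k["e"],k["Q"],114)
s=env.sense(); B=R.from_quat(s["ee_rot"]).as_matrix()
print("elbow in tool",B.T@(e-s["position"]),"x",B.T@Q[:,0],"z",B.T@Q[:,2])
np.savez("inhand.npz",e=B.T@(e-s["position"]),Q=B.T@Q)
```

```text
[ 635.18887853 -153.52384424  125.81056164] 16.35572218325436 30.007338523864746 [0.0682907  2.34301596 1.14189137] [0.64235248 0.11971522 0.075341  ]
wrist 5722 elbow [ 638.75 -154.02  184.14] x [ 0.9391 -0.0305 -0.3423] z [ 0.342  -0.0151  0.9396] res 0.44
elbow in tool [-36.54225147  -0.59094404 -45.64250755] x [-0.57121269 -0.00251975  0.82079822] z [-0.82076065 -0.008294   -0.57121201]
```

Run:
```python
from h import *
s=env.sense(); B=R.from_quat(s["ee_rot"]).as_matrix()
print(B.T@np.array([.309,-.009,.951]))
```

```text
[-0.80022047 -0.00315563 -0.59966678]
```

{"name": "arm_command", "arguments": {
  "rows": [
    {"tx": -0.2, "ty": 0, "tz": -0.15, "wx": 0, "wy": 0, "wz": 0, "gripper": 1},
    {"tx": -0.32, "ty": 0, "tz": -0.24, "wx": 0, "wy": 0, "wz": 0, "gripper": 1},
    {"tx": -0.4, "ty": 0, "tz": -0.3, "wx": 0, "wy": 0, "wz": 0, "gripper": 1},
    {"tx": -0.48, "ty": 0, "tz": -0.36, "wx": 0, "wy": 0, "wz": 0, "gripper": 1},
    {"tx": -0.48, "ty": 0, "tz": -0.36, "wx": 0, "wy": 0, "wz": 0, "gripper": 1}
  ]
}}

```text
time: 8.78
position: [663.4, -154.2, 214.5]
ee_rot: [0.013, 0.954, -0.006, 0.301]
wrist_force: [-0.3, 0.4, -5.2]
grip_width: 16.8
grasp_force: 30.0
```

Run:
```python
from h import *
s=env.sense(); print(s["position"],s["grip_width"],s["grasp_force"],s["wrist_force"],s["moment"])
B=R.from_quat(s["ee_rot"]).as_matrix(); k=np.load("inhand.npz")
e,Q=keyfit(s["position"]+B@k["e"],B@k["Q"],114)
s=env.sense(); B=R.from_quat(s["ee_rot"]).as_matrix()
print("elbow in tool",B.T@(e-s["position"]),"x",B.T@Q[:,0],"z",B.T@Q[:,2], "Lend",e-170*Q[:,2])
np.savez("inhand.npz",e=B.T@(e-s["position"]),Q=B.T@Q)
```

```text
[ 663.38415626 -154.22962482  214.47059373] 16.81225892619657 29.995096027851105 [-0.33843001  0.44536049 -5.16703065] [ 0.17001621  0.65693034 -0.06762145]
wrist 10435 elbow [ 669.52 -155.18  277.05] x [ 0.9396 -0.027  -0.3413] z [ 0.3413 -0.0067  0.9399] res 0.43
elbow in tool [-37.66710944  -0.53648736 -46.37205564] x [-0.56928811  0.0015618   0.82213661] z [-0.82213773 -0.00202212 -0.56928504] Lend [ 611.49587131 -154.04525731  117.2642543 ]
```

```bash
cat >> h.py <<'E'
M=np.array([528.45,175.9,144.4])
def target(lift,ang=164.7,dxy=(0,0)):
    sc=np.load("screw.npz"); n,px,py=sc["n"],sc["px"],sc["py"]; a=np.radians(ang)
    L=np.cos(a)*px+np.sin(a)*py; Q=np.column_stack([-n,np.cross(-L,-n),-L]); Q[:,1]=np.cross(Q[:,2],Q[:,0])
    e=M+n*(75+lift)+px*dxy[0]+py*dxy[1]; k=np.load("inhand.npz"); B=Q@k["Q"].T; U,_,V=np.linalg.svd(B); B=U@V
    return e-B@k["e"],B,e,Q
E
python3 - <<'E'
from h import *
P,B,e,Q=target(35); s=env.sense(); B0=R.from_quat(s["ee_rot"])
print("P",P,"tool z",B[:,2],"elbow",e,"Lend",e-170*Q[:,2],np.degrees((B0.inv()*R.from_matrix(B)).as_rotvec()))
print(B0.inv().apply([-10,20,50])/40)
plan(P+[0,0,0],B,20,g=1)
E
```

```text
P [437.75508461 181.10418733 205.61168906] tool z [-0.16721952  0.12371745 -0.97812659] elbow [482.29154041 170.97075836 244.12511813] Lend [329.42644793 197.63127591 174.68823812] [-5.07449954 45.42966868  6.85449537]
[-0.50912439  0.4859469  -1.17458417]
[{tx: 0.25, ty: 0.41, tz: -0.16, wx: -0.05, wy: 0.45, wz: 0.07, gripper: 1}, {tx: 0.26, ty: 0.41, tz: -0.15, wx: -0.05, wy: 0.45, wz: 0.07, gripper: 1}, {tx: 0.27, ty: 0.41, tz: -0.14, wx: -0.05, wy: 0.45, wz: 0.07, gripper: 1}, {tx: 0.27, ty: 0.41, tz: -0.13, wx: -0.05, wy: 0.45, wz: 0.07, gripper: 1}, {tx: 0.28, ty: 0.41, tz: -0.11, wx: -0.05, wy: 0.45, wz: 0.07, gripper: 1}]
[{tx: 0.29, ty: 0.41, tz: -0.1, wx: -0.05, wy: 0.45, wz: 0.07, gripper: 1}, {tx: 0.29, ty: 0.4, tz: -0.09, wx: -0.05, wy: 0.45, wz: 0.07, gripper: 1}, {tx: 0.3, ty: 0.4, tz: -0.07, wx: -0.05, wy: 0.45, wz: 0.07, gripper: 1}, {tx: 0.3, ty: 0.4, tz: -0.06, wx: -0.05, wy: 0.45, wz: 0.07, gripper: 1}, {tx: 0.31, ty: 0.4, tz: -0.05, wx: -0.05, wy: 0.45, wz: 0.07, gripper: 1}]
[{tx: 0.31, ty: 0.4, tz: -0.03, wx: -0.05, wy: 0.45, wz: 0.07, gripper: 1}, {tx: 0.32, ty: 0.4, tz: -0.02, wx: -0.05, wy: 0.45, wz: 0.07, gripper: 1}, {tx: 0.32, ty: 0.4, tz: 0.0, wx: -0.05, wy: 0.45, wz: 0.07, gripper: 1}, {tx: 0.32, ty: 0.39, tz: 0.01, wx: -0.05, wy: 0.45, wz: 0.07, gripper: 1}, {tx: 0.32, ty: 0.39, tz: 0.03, wx: -0.05, wy: 0.45, wz: 0.07, gripper: 1}]
[{tx: 0.32, ty: 0.39, tz: 0.04, wx: -0.05, wy: 0.45, wz: 0.07, gripper: 1}, {tx: 0.33, ty: 0.39, tz: 0.05, wx: -0.05, wy: 0.45, wz: 0.07, gripper: 1}, {tx: 0.32, ty: 0.38, tz: 0.07, wx: -0.05, wy: 0.45, wz: 0.07, gripper: 1}, {tx: 0.33, ty: 0.38, tz: 0.09, wx: -0.05, wy: 0.45, wz: 0.07, gripper: 1}, {tx: 0.32, ty: 0.38, tz: 0.1, wx: -0.05, wy: 0.45, wz: 0.07, gripper: 1}]
```

{"name": "arm_command", "arguments": {
  "rows": [
    {"tx": -0.14, "ty": 0, "tz": -0.2, "wx": 0, "wy": 0, "wz": 0, "gripper": 1},
    {"tx": -0.14, "ty": 0.1, "tz": -0.2, "wx": 0, "wy": 0.3, "wz": 0, "gripper": 1},
    {"tx": -0.14, "ty": 0.2, "tz": -0.2, "wx": 0, "wy": 0.4, "wz": 0, "gripper": 1},
    {"tx": -0.14, "ty": 0.3, "tz": -0.2, "wx": 0, "wy": 0.4, "wz": 0, "gripper": 1},
    {"tx": -0.14, "ty": 0.4, "tz": -0.2, "wx": 0, "wy": 0.4, "wz": 0, "gripper": 1}
  ]
}}

```text
time: 9.5
position: [665.8, -113.9, 262.7]
ee_rot: [0.014, 0.971, -0.005, 0.237]
wrist_force: [0.8, 0.8, -5.5]
grip_width: 16.3
grasp_force: 30.0
```

Run:
```python
from h import *
P,B,e,Q=target(40); print(env.sense()["position"])
plan(P,B,20,g=1)
```

```text
[ 665.81873801 -113.8964214   262.6685649 ]
[{tx: 0.29, ty: 0.36, tz: -0.08, wx: -0.05, wy: 0.38, wz: 0.06, gripper: 1}, {tx: 0.3, ty: 0.36, tz: -0.07, wx: -0.05, wy: 0.38, wz: 0.06, gripper: 1}, {tx: 0.3, ty: 0.36, tz: -0.06, wx: -0.05, wy: 0.38, wz: 0.06, gripper: 1}, {tx: 0.31, ty: 0.36, tz: -0.05, wx: -0.05, wy: 0.38, wz: 0.06, gripper: 1}, {tx: 0.31, ty: 0.35, tz: -0.03, wx: -0.05, wy: 0.38, wz: 0.06, gripper: 1}]
[{tx: 0.31, ty: 0.35, tz: -0.02, wx: -0.05, wy: 0.38, wz: 0.06, gripper: 1}, {tx: 0.32, ty: 0.35, tz: -0.01, wx: -0.05, wy: 0.38, wz: 0.06, gripper: 1}, {tx: 0.32, ty: 0.35, tz: 0.0, wx: -0.05, wy: 0.38, wz: 0.06, gripper: 1}, {tx: 0.32, ty: 0.35, tz: 0.01, wx: -0.05, wy: 0.38, wz: 0.06, gripper: 1}, {tx: 0.32, ty: 0.35, tz: 0.03, wx: -0.05, wy: 0.38, wz: 0.06, gripper: 1}]
[{tx: 0.32, ty: 0.34, tz: 0.04, wx: -0.05, wy: 0.38, wz: 0.06, gripper: 1}, {tx: 0.32, ty: 0.34, tz: 0.05, wx: -0.05, wy: 0.38, wz: 0.06, gripper: 1}, {tx: 0.32, ty: 0.34, tz: 0.06, wx: -0.05, wy: 0.38, wz: 0.06, gripper: 1}, {tx: 0.32, ty: 0.34, tz: 0.08, wx: -0.05, wy: 0.38, wz: 0.06, gripper: 1}, {tx: 0.32, ty: 0.34, tz: 0.09, wx: -0.05, wy: 0.38, wz: 0.06, gripper: 1}]
[{tx: 0.32, ty: 0.34, tz: 0.1, wx: -0.05, wy: 0.38, wz: 0.06, gripper: 1}, {tx: 0.31, ty: 0.33, tz: 0.11, wx: -0.05, wy: 0.38, wz: 0.06, gripper: 1}, {tx: 0.31, ty: 0.33, tz: 0.12, wx: -0.05, wy: 0.38, wz: 0.06, gripper: 1}, {tx: 0.31, ty: 0.33, tz: 0.13, wx: -0.05, wy: 0.38, wz: 0.06, gripper: 1}, {tx: 0.31, ty: 0.33, tz: 0.15, wx: -0.05, wy: 0.38, wz: 0.06, gripper: 1}]
```

{"name": "arm_command", "arguments": {
  "rows": [
    {"tx": 0.3, "ty": 0.36, "tz": -0.08, "wx": -0.05, "wy": 0.38, "wz": 0.06, "gripper": 1},
    {"tx": 0.3, "ty": 0.36, "tz": -0.07, "wx": -0.05, "wy": 0.38, "wz": 0.06, "gripper": 1},
    {"tx": 0.3, "ty": 0.36, "tz": -0.06, "wx": -0.05, "wy": 0.38, "wz": 0.06, "gripper": 1},
    {"tx": 0.31, "ty": 0.36, "tz": -0.05, "wx": -0.05, "wy": 0.38, "wz": 0.06, "gripper": 1},
    {"tx": 0.31, "ty": 0.35, "tz": -0.03, "wx": -0.05, "wy": 0.38, "wz": 0.06, "gripper": 1}
  ]
}}

```text
time: 10.12
position: [607.8, -39.7, 249.4]
ee_rot: [0.024, 0.987, 0.01, 0.156]
wrist_force: [-0.6, 0.2, -4.9]
grip_width: 16.8
grasp_force: 30.0
```

{"name": "arm_command", "arguments": {
  "rows": [
    {"tx": 0.31, "ty": 0.35, "tz": -0.02, "wx": -0.05, "wy": 0.38, "wz": 0.06, "gripper": 1},
    {"tx": 0.32, "ty": 0.35, "tz": -0.01, "wx": -0.05, "wy": 0.38, "wz": 0.06, "gripper": 1},
    {"tx": 0.32, "ty": 0.35, "tz": 0, "wx": -0.05, "wy": 0.38, "wz": 0.06, "gripper": 1},
    {"tx": 0.32, "ty": 0.35, "tz": 0.01, "wx": -0.05, "wy": 0.38, "wz": 0.06, "gripper": 1},
    {"tx": 0.32, "ty": 0.35, "tz": 0.03, "wx": -0.05, "wy": 0.38, "wz": 0.06, "gripper": 1}
  ]
}}

```text
time: 10.75
position: [550.7, 34.4, 237.0]
ee_rot: [0.034, 0.996, 0.025, 0.075]
wrist_force: [1.5, 0.2, -4.6]
grip_width: 17.0
grasp_force: 30.0
```

{"name": "arm_command", "arguments": {
  "rows": [
    {"tx": 0.32, "ty": 0.34, "tz": 0.04, "wx": -0.05, "wy": 0.38, "wz": 0.06, "gripper": 1},
    {"tx": 0.32, "ty": 0.34, "tz": 0.05, "wx": -0.05, "wy": 0.38, "wz": 0.06, "gripper": 1},
    {"tx": 0.32, "ty": 0.34, "tz": 0.06, "wx": -0.05, "wy": 0.38, "wz": 0.06, "gripper": 1},
    {"tx": 0.32, "ty": 0.34, "tz": 0.08, "wx": -0.05, "wy": 0.38, "wz": 0.06, "gripper": 1},
    {"tx": 0.32, "ty": 0.34, "tz": 0.09, "wx": -0.05, "wy": 0.38, "wz": 0.06, "gripper": 1}
  ]
}}

```text
time: 11.38
position: [493.1, 107.8, 223.2]
ee_rot: [0.045, 0.998, 0.039, -0.008]
wrist_force: [0.3, -0.1, -4.4]
grip_width: 16.7
grasp_force: 30.0
```

{"name": "arm_command", "arguments": {
  "rows": [
    {"tx": 0.32, "ty": 0.34, "tz": 0.1, "wx": -0.05, "wy": 0.38, "wz": 0.06, "gripper": 1},
    {"tx": 0.31, "ty": 0.33, "tz": 0.11, "wx": -0.05, "wy": 0.38, "wz": 0.06, "gripper": 1},
    {"tx": 0.31, "ty": 0.33, "tz": 0.12, "wx": -0.05, "wy": 0.38, "wz": 0.06, "gripper": 1},
    {"tx": 0.31, "ty": 0.33, "tz": 0.13, "wx": -0.05, "wy": 0.38, "wz": 0.06, "gripper": 1},
    {"tx": 0.31, "ty": 0.33, "tz": 0.15, "wx": -0.05, "wy": 0.38, "wz": 0.06, "gripper": 1}
  ]
}}

```text
time: 12.0
position: [436.0, 181.7, 209.9]
ee_rot: [0.054, 0.993, 0.054, -0.091]
wrist_force: [0.9, 0.1, -4.3]
grip_width: 16.6
grasp_force: 30.0
```

```bash
cat >> h.py <<'E'
def report(names=("wrist",),save=True,zmin=135):
    s=env.sense(); B=R.from_quat(s["ee_rot"]).as_matrix(); k=np.load("inhand.npz"); sc=np.load("screw.npz")
    n,px,py=sc["n"],sc["px"],sc["py"]; F=np.column_stack([px,py,n])
    print("t",s["time"],"pos",s["position"].round(1),"F(screw axes)",(F.T@s["wrist_force"]).round(1),"M",s["moment"].round(2))
    def show(nm,e,Q):
        tip=e+75*Q[:,0]; L=-Q[:,2]; print(nm,"tip in screw",(F.T@(tip-M)).round(2),"tilt xy",(F.T@Q[:,0])[:2].round(3),"heading",np.degrees(np.arctan2(L@py,L@px)).round(2))
    e0,Q0=s["position"]+B@k["e"],B@k["Q"]; show("kin",e0,Q0)
    for nm in names:
        e,Q=keyfit(e0,Q0,zmin,(nm,)); show(nm,e,Q)
        if nm=="wrist" and save:
            s=env.sense();B=R.from_quat(s["ee_rot"]).as_matrix(); np.savez("inhand.npz",e=B.T@(e-s["position"]),Q=B.T@Q)
E
python3 - <<'E'
from h import *
report(("wrist","side","scene"))
P,B,e,Q=target(20); plan(P,B,5,g=1)
for n in("side","scene"):
    s,p,d=snap(n); np.savez(n+"2.npz",p=p,d=d)
    # measure the mouth in this camera: head-top plane points near M
    sc=np.load("screw.npz"); C=cloud(n,d).reshape(-1,3); q=(C-M)@np.column_stack([sc["px"],sc["py"],sc["n"]])
    m=(np.hypot(q[:,0],q[:,1])<22)&(abs(q[:,2])<5); print(n,"head top",m.sum(),q[m].mean(0).round(1) if m.sum() else 0)
a=np.load("side2.npz")["p"][80:180,200:330]; b=np.load("scene2.npz")["p"][120:240,290:420]
im=np.hstack([cv2.resize(a,(400,308),interpolation=cv2.INTER_CUBIC),cv2.resize(b,(334,308),interpolation=cv2.INTER_CUBIC)])
cv2.imwrite("pics/i.png",im[:,:,::-1])
E
```

```text
t 12.0 pos [436.  181.7 209.9] F(screw axes) [-0.9  0.1 -4.3] M [-0.12 -0.37  0.01]
kin tip in screw [-2.000e-02  1.050e+00  3.929e+01] tilt xy [-0.007 -0.003] heading 165.16
wrist 10409 elbow [478.57 173.65 246.73] x [ 0.4134  0.0422 -0.9096] z [ 0.9029 -0.1486  0.4035] res 0.42
wrist tip in screw [-2.49  2.94 38.8 ] tilt xy [-0.007 -0.002] heading 165.16
side 206 elbow [479.48 171.48 247.2 ] x [ 0.4354  0.0527 -0.8987] z [ 0.8924 -0.1562  0.4232] res 1.04
side tip in screw [ 0.21  1.27 38.96] tilt xy [0.018 0.006] heading 164.78
scene 276 elbow [479.54 171.71 250.08] x [ 0.4195  0.0366 -0.907 ] z [ 0.9    -0.1467  0.4104] res 0.7
scene tip in screw [3.000e-02 4.200e-01 4.153e+01] tilt xy [-0.001 -0.008] heading 165.29
[{tx: -0.06, ty: 0.0, tz: 0.08, wx: -0.02, wy: -0.01, wz: 0.01, gripper: 1}, {tx: -0.06, ty: 0.0, tz: 0.07, wx: -0.02, wy: -0.01, wz: 0.01, gripper: 1}, {tx: -0.06, ty: -0.01, tz: 0.08, wx: -0.02, wy: -0.01, wz: 0.01, gripper: 1}, {tx: -0.06, ty: 0.0, tz: 0.07, wx: -0.02, wy: -0.01, wz: 0.01, gripper: 1}, {tx: -0.06, ty: -0.01, tz: 0.08, wx: -0.02, wy: -0.01, wz: 0.01, gripper: 1}]
side head top 41 [-0.1 -0.7 -2.1]
scene head top 54 [ 4.5 -3.1  0.4]
```

View pics/i.png

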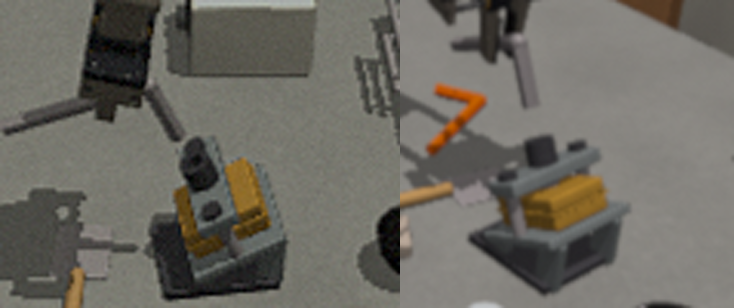

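In both views the short arm points down at the screw head: side tip (178,135) above head (195,155), and scene tip (530,100) above head (540,145). I'll re-measure at rest.

Run:
```python
from h import *
report(("wrist",)); k=np.load("inhand.npz"); print(k["e"],k["Q"].round(4).tolist())
P,B,e,Q=target(12); plan(P,B,5,g=1)
```

```text
t 12.4 pos [436.9 180.4 210.2] F(screw axes) [-1.5 -0.4 -3.6] M [ 0.   -0.38 -0.02]
kin tip in screw [-1.01  1.23 39.14] tilt xy [-0.004 -0.003] heading 165.12
wrist 10414 elbow [480.52 171.21 247.77] x [ 0.4187  0.0432 -0.9071] z [ 0.9006 -0.148   0.4087] res 0.41
wrist tip in screw [-0.12  0.31 39.04] tilt xy [-0.001 -0.002] heading 165.21
[-36.79670914  -0.3673072  -45.31854149] [[-0.5715, 0.0016, -0.8206], [0.0045, 1.0, -0.0011], [0.8206, -0.0043, -0.5715]]
[{tx: -0.08, ty: 0.0, tz: 0.11, wx: -0.02, wy: 0.0, wz: 0.01, gripper: 1}, {tx: -0.08, ty: 0.0, tz: 0.11, wx: -0.02, wy: 0.0, wz: 0.01, gripper: 1}, {tx: -0.08, ty: 0.0, tz: 0.11, wx: -0.02, wy: 0.0, wz: 0.01, gripper: 1}, {tx: -0.08, ty: 0.0, tz: 0.11, wx: -0.02, wy: 0.0, wz: 0.01, gripper: 1}, {tx: -0.07, ty: 0.01, tz: 0.11, wx: -0.02, wy: 0.0, wz: 0.01, gripper: 1}]
```

{"name": "arm_command", "arguments": {
  "rows": [
    {"tx": -0.08, "ty": 0, "tz": 0.11, "wx": -0.02, "wy": 0, "wz": 0.01, "gripper": 1},
    {"tx": -0.08, "ty": 0, "tz": 0.11, "wx": -0.02, "wy": 0, "wz": 0.01, "gripper": 1},
    {"tx": -0.08, "ty": 0, "tz": 0.11, "wx": -0.02, "wy": 0, "wz": 0.01, "gripper": 1},
    {"tx": -0.08, "ty": 0, "tz": 0.11, "wx": -0.02, "wy": 0, "wz": 0.01, "gripper": 1},
    {"tx": -0.08, "ty": 0, "tz": 0.11, "wx": -0.02, "wy": 0, "wz": 0.01, "gripper": 1}
  ]
}}

```text
time: 13.12
position: [448.6, 181.8, 185.2]
ee_rot: [0.057, 0.993, 0.058, -0.09]
wrist_force: [-0.2, 0.5, -4.6]
grip_width: 16.5
grasp_force: 30.0
```

Run:
```python
from h import *
camera("side");camera("side"); report(("wrist",)); report(("wrist",)); s=env.sense();print(s["position"])
P,B,e,Q=target(2); plan(P,B,5,g=1)
```

```text
t 13.225 pos [448.4 181.6 185. ] F(screw axes) [-0.9  0.3 -4.4] M [-0.05 -0.33  0.01]
kin tip in screw [-0.33  0.1  11.15] tilt xy [-0.001  0.003] heading 164.74
wrist 10429 elbow [491.99 171.92 222.71] x [ 0.418   0.0447 -0.9074] z [ 0.9    -0.1561  0.4069] res 0.42
wrist tip in screw [-0.34 -0.08 11.47] tilt xy [-0.002  0.   ] heading 164.74
t 13.325 pos [448.4 181.7 185.5] F(screw axes) [-2.2 -0.1 -4.3] M [-0.12 -0.35  0.03]
kin tip in screw [-0.34 -0.08 11.47] tilt xy [-0.002  0.   ] heading 164.74
wrist 10421 elbow [492.06 172.03 223.11] x [ 0.4183  0.043  -0.9073] z [ 0.8998 -0.1559  0.4074] res 0.41
wrist tip in screw [-0.09 -0.11 11.8 ] tilt xy [-0.002 -0.002] heading 164.75
[448.48985672 181.75963715 185.7179678 ]
[{tx: -0.03, ty: 0.0, tz: 0.04, wx: 0.0, wy: 0.0, wz: 0.0, gripper: 1}, {tx: -0.03, ty: 0.0, tz: 0.04, wx: 0.0, wy: 0.0, wz: 0.0, gripper: 1}, {tx: -0.03, ty: 0.0, tz: 0.04, wx: 0.0, wy: 0.0, wz: 0.0, gripper: 1}, {tx: -0.03, ty: 0.0, tz: 0.04, wx: 0.0, wy: 0.0, wz: 0.0, gripper: 1}, {tx: -0.02, ty: 0.0, tz: 0.04, wx: 0.0, wy: 0.0, wz: 0.0, gripper: 1}]
```

{"name": "arm_command", "arguments": {
  "rows": [
    {"tx": -0.05, "ty": 0, "tz": 0.07, "wx": 0, "wy": 0, "wz": 0, "gripper": 1},
    {"tx": -0.05, "ty": 0, "tz": 0.07, "wx": 0, "wy": 0, "wz": 0, "gripper": 1},
    {"tx": -0.05, "ty": 0, "tz": 0.07, "wx": 0, "wy": 0, "wz": 0, "gripper": 1},
    {"tx": -0.04, "ty": 0, "tz": 0.06, "wx": 0, "wy": 0, "wz": 0, "gripper": 1},
    {"tx": -0.03, "ty": 0, "tz": 0.04, "wx": 0, "wy": 0, "wz": 0, "gripper": 1}
  ]
}}

```text
time: 14.05
position: [455.0, 182.4, 171.6]
ee_rot: [0.057, 0.993, 0.057, -0.09]
wrist_force: [-0.5, 0.6, -5.0]
grip_width: 16.6
grasp_force: 30.0
```

Run:
```python
from h import *
camera("side"); report(("wrist",),save=False)
```

```text
t 14.1 pos [455.  182.3 171.5] F(screw axes) [-1.8 -0.2 -3.7] M [-0.03 -0.32  0.03]
kin tip in screw [-0.17 -0.25 -3.88] tilt xy [-0.002 -0.002] heading 164.75
wrist 10418 elbow [498.55 172.57 209.09] x [ 0.4193  0.0545 -0.9062] z [ 0.9    -0.1559  0.407 ] res 0.42
wrist tip in screw [ 0.09  0.58 -3.66] tilt xy [0.001 0.01 ] heading 164.75
```

{"name": "arm_command", "arguments": {
  "rows": [
    {"tx": -0.03, "ty": 0, "tz": 0.05, "wx": 0, "wy": 0, "wz": 0, "gripper": 1},
    {"tx": -0.04, "ty": 0, "tz": 0.06, "wx": 0, "wy": 0, "wz": 0, "gripper": 1},
    {"tx": -0.04, "ty": 0, "tz": 0.06, "wx": 0, "wy": 0, "wz": 0, "gripper": 1},
    {"tx": -0.04, "ty": 0, "tz": 0.06, "wx": 0, "wy": 0, "wz": 0, "gripper": 1},
    {"tx": -0.03, "ty": 0, "tz": 0.05, "wx": 0, "wy": 0, "wz": 0, "gripper": 1}
  ]
}}

```text
time: 14.82
position: [460.2, 183.0, 159.4]
ee_rot: [0.057, 0.993, 0.057, -0.089]
wrist_force: [0.1, 0.4, -4.8]
grip_width: 16.5
grasp_force: 30.0
```

Run:
```python
from h import *
camera("side"); report(("wrist",),save=False)
```

```text
t 14.875 pos [460.1 183.  159.1] F(screw axes) [-0.8  0.1 -4.4] M [-0.09 -0.45 -0.04]
kin tip in screw [ -0.68  -0.09 -17.25] tilt xy [-0.002 -0.002] heading 164.75
wrist 10302 elbow [503.67 173.23 196.76] x [ 0.4189  0.048  -0.9068] z [ 0.8998 -0.1563  0.4074] res 0.42
wrist tip in screw [ -0.53   0.23 -17.01] tilt xy [-0.     0.003] heading 164.73
```

{"name": "arm_command", "arguments": {
  "rows": [
    {"tx": -0.02, "ty": 0, "tz": 0.04, "wx": 0, "wy": 0, "wz": 0, "gripper": 1},
    {"tx": -0.02, "ty": 0, "tz": 0.04, "wx": 0, "wy": 0, "wz": 0, "gripper": 1},
    {"tx": -0.02, "ty": 0, "tz": 0.03, "wx": 0, "wy": 0, "wz": 0, "gripper": 1},
    {"tx": -0.02, "ty": 0, "tz": 0.03, "wx": 0, "wy": 0, "wz": 0, "gripper": 1},
    {"tx": 0, "ty": 0, "tz": 0, "wx": 0, "wy": 0, "wz": 0, "gripper": 1}
  ]
}}

```text
time: 15.6
position: [462.5, 183.4, 153.5]
ee_rot: [0.057, 0.993, 0.057, -0.089]
wrist_force: [2.1, -0.9, -4.8]
grip_width: 17.0
grasp_force: 30.0
```

```bash
cat >> h.py <<'E'
def turnplan(total,n,rate,g=1):
    # arc about the screw axis through M, clockwise from above, in n rows
    s=env.sense(); p=np.array(s["position"]); q=R.from_quat(s["ee_rot"]); ax=np.load("screw.npz")["n"]
    rows=[]
    for i in range(n):
        r=R.from_rotvec(-np.radians(total/n)*ax); p2=M+r.apply(p-M); q2=r*q
        t=(q.inv().apply(p2-p)/40).round(3); w=(np.degrees((q.inv()*q2).as_rotvec())/5).round(3)
        rows.append((t.tolist(),w.tolist())); p,q=p+q.apply(t*40),q*R.from_rotvec(np.radians(w*5))
    for r in rows: print(r)
E
python3 - <<'E'
from h import *
report(("wrist",)); turnplan(40,10,0)
E
```

```text
t 15.6 pos [462.5 183.4 153.5] F(screw axes) [-0.2 -1.2 -5.2] M [-0.23 -0.68 -0.14]
kin tip in screw [-8.900e-01  1.000e-02 -2.337e+01] tilt xy [-0.001 -0.002] heading 164.75
wrist 9715 elbow [506.05 173.59 191.05] x [ 0.4207  0.0477 -0.9059] z [ 0.8988 -0.1574  0.4091] res 0.42
wrist tip in screw [ -0.61   0.29 -23.2 ] tilt xy [0.002 0.003] heading 164.67
([-0.003, 0.099, -0.002], [-0.458, 0.001, 0.656])
([-0.003, 0.099, -0.002], [-0.458, 0.001, 0.656])
([-0.003, 0.099, -0.002], [-0.458, 0.001, 0.656])
([-0.003, 0.099, -0.002], [-0.458, 0.001, 0.656])
([-0.003, 0.099, -0.002], [-0.458, 0.001, 0.656])
([-0.003, 0.099, -0.002], [-0.458, 0.001, 0.656])
([-0.003, 0.099, -0.002], [-0.458, 0.001, 0.656])
([-0.003, 0.099, -0.002], [-0.458, 0.001, 0.656])
([-0.003, 0.099, -0.002], [-0.458, 0.001, 0.656])
([-0.003, 0.099, -0.002], [-0.458, 0.001, 0.656])
```

{"name": "arm_command", "arguments": {
  "rows": [
    {"tx": 0, "ty": 0.1, "tz": 0, "wx": -0.46, "wy": 0, "wz": 0.66, "gripper": 1},
    {"tx": 0, "ty": 0.1, "tz": 0, "wx": -0.46, "wy": 0, "wz": 0.66, "gripper": 1},
    {"tx": 0, "ty": 0.1, "tz": 0, "wx": -0.46, "wy": 0, "wz": 0.66, "gripper": 1},
    {"tx": 0, "ty": 0.1, "tz": 0, "wx": -0.46, "wy": 0, "wz": 0.66, "gripper": 1},
    {"tx": 0, "ty": 0.1, "tz": 0, "wx": -0.46, "wy": 0, "wz": 0.66, "gripper": 1}
  ]
}}

```text
time: 16.32
position: [468.3, 201.6, 156.7]
ee_rot: [0.207, 0.964, 0.143, -0.089]
wrist_force: [3.0, -5.5, -4.7]
grip_width: 16.7
grasp_force: 30.1
```

Run:
```python
from h import *
report(("wrist",),save=False); turnplan(20,5,0); print(env.sense()["joint_positions"].round(2))
```

```text
t 16.325 pos [468.3 201.6 156.7] F(screw axes) [ 0.1 -5.8 -5.3] M [-1.67 -1.    0.4 ]
kin tip in screw [ -0.38  -0.11 -23.36] tilt xy [0.005 0.   ] heading 144.54
wrist 10367 elbow [506.21 173.47 191.27] x [ 0.4281  0.04   -0.9028] z [ 0.8002 -0.481   0.3581] res 0.42
wrist tip in screw [  0.15  -0.48 -23.06] tilt xy [ 0.009 -0.006] heading 144.98
([-0.002, 0.098, -0.002], [-0.456, 0.001, 0.657])
([-0.002, 0.098, -0.002], [-0.456, 0.001, 0.657])
([-0.002, 0.098, -0.002], [-0.456, 0.001, 0.657])
([-0.002, 0.098, -0.002], [-0.456, 0.001, 0.657])
([-0.002, 0.098, -0.002], [-0.456, 0.001, 0.657])
[ 0.17  0.28  1.94  0.39  1.02 -1.2 ]
```

Torque is building as expected, so I'll keep turning.

{"name": "arm_command", "arguments": {
  "rows": [
    {"tx": 0, "ty": 0.1, "tz": 0, "wx": -0.46, "wy": 0, "wz": 0.66, "gripper": 1},
    {"tx": 0, "ty": 0.1, "tz": 0, "wx": -0.46, "wy": 0, "wz": 0.66, "gripper": 1},
    {"tx": 0, "ty": 0.1, "tz": 0, "wx": -0.46, "wy": 0, "wz": 0.66, "gripper": 1},
    {"tx": 0, "ty": 0.1, "tz": 0, "wx": -0.46, "wy": 0, "wz": 0.66, "gripper": 1},
    {"tx": 0, "ty": 0.1, "tz": 0, "wx": -0.46, "wy": 0, "wz": 0.66, "gripper": 1}
  ]
}}

```text
time: 17.05
position: [479.1, 217.2, 162.3]
ee_rot: [0.351, 0.905, 0.224, -0.087]
wrist_force: [4.4, -6.2, -5.0]
grip_width: 16.5
grasp_force: 30.2
```

Run:
```python
from h import *
report(("wrist",),save=False); print(env.sense()["joint_positions"].round(2))
```

```text
t 17.05 pos [479.1 217.2 162.3] F(screw axes) [ 1.2 -6.6 -6.1] M [-2.06 -0.77  0.18]
kin tip in screw [ -0.55   0.3  -23.45] tilt xy [ 0.006 -0.002] heading 124.42
wrist 10345 elbow [506.05 173.8  191.25] x [ 0.4302  0.0356 -0.902 ] z [ 0.607  -0.751   0.2599] res 0.41
wrist tip in screw [  0.17  -0.49 -23.02] tilt xy [ 0.01 -0.01] heading 125.04
[ 0.1   0.25  2.02  0.62  0.92 -1.13]
```

{"name": "arm_command", "arguments": {
  "rows": [
    {"tx": 0, "ty": 0.1, "tz": 0, "wx": -0.46, "wy": 0, "wz": 0.66, "gripper": 1},
    {"tx": 0, "ty": 0.1, "tz": 0, "wx": -0.46, "wy": 0, "wz": 0.66, "gripper": 1},
    {"tx": 0, "ty": 0.1, "tz": 0, "wx": -0.46, "wy": 0, "wz": 0.66, "gripper": 1},
    {"tx": 0, "ty": 0.05, "tz": 0, "wx": -0.23, "wy": 0, "wz": 0.33, "gripper": 1},
    {"tx": 0, "ty": 0.05, "tz": 0, "wx": -0.23, "wy": 0, "wz": 0.33, "gripper": 1}
  ]
}}

```text
time: 17.77
position: [490.8, 226.1, 168.1]
ee_rot: [0.459, 0.838, 0.284, -0.084]
wrist_force: [3.9, -6.5, -4.5]
grip_width: 16.8
grasp_force: 30.2
```

Run:
```python
from h import *
report(("wrist",),save=False); print(env.sense()["joint_positions"].round(2)); turnplan(4,2,0)
```

```text
t 17.775 pos [490.8 226.1 168.1] F(screw axes) [ 0.9 -6.8 -5.4] M [-2.22 -0.53  0.01]
kin tip in screw [ -0.58   0.66 -23.48] tilt xy [ 0.006 -0.004] heading 108.36
wrist 10341 elbow [506.12 174.05 191.22] x [ 0.4247  0.0299 -0.9048] z [ 0.4011 -0.9022  0.1585] res 0.42
wrist tip in screw [ -0.26  -0.62 -23.09] tilt xy [ 0.004 -0.015] heading 109.24
[ 0.06  0.23  2.1   0.83  0.83 -1.1 ]
([-0.001, 0.05, -0.0], [-0.227, -0.0, 0.329])
([-0.001, 0.05, -0.0], [-0.227, -0.0, 0.329])
```

{"name": "arm_command", "arguments": {
  "rows": [
    {"tx": 0, "ty": 0.05, "tz": 0, "wx": -0.23, "wy": 0, "wz": 0.33, "gripper": 1},
    {"tx": 0, "ty": 0.04, "tz": 0, "wx": -0.18, "wy": 0, "wz": 0.26, "gripper": 1},
    {"tx": 0, "ty": 0.03, "tz": 0, "wx": -0.14, "wy": 0, "wz": 0.2, "gripper": 1},
    {"tx": 0, "ty": 0.03, "tz": 0, "wx": -0.14, "wy": 0, "wz": 0.2, "gripper": 1},
    {"tx": 0, "ty": 0.03, "tz": 0, "wx": -0.14, "wy": 0, "wz": 0.2, "gripper": 1}
  ]
}}

```text
time: 18.5
position: [495.9, 228.7, 170.5]
ee_rot: [0.504, 0.803, 0.308, -0.082]
wrist_force: [0.1, -8.5, -4.6]
grip_width: 17.3
grasp_force: 30.8
```

Run:
```python
from h import *
report(("wrist",),save=False)
```

```text
t 18.5 pos [495.9 228.7 170.5] F(screw axes) [-2.7 -8.4 -3.8] M [-2.54  0.27  0.52]
kin tip in screw [ -1.59   0.88 -23.6 ] tilt xy [ 0.005 -0.004] heading 101.2
wrist 10366 elbow [506.16 174.3  191.26] x [ 0.3871  0.0111 -0.922 ] z [ 0.3196 -0.9396  0.1229] res 0.44
wrist tip in screw [ -3.42  -1.43 -23.  ] tilt xy [-0.039 -0.03 ] heading 103.71
```

{"name": "arm_command", "arguments": {
  "rows": [
    {"tx": 0, "ty": 0.03, "tz": 0, "wx": -0.14, "wy": 0, "wz": 0.2, "gripper": 1},
    {"tx": 0, "ty": 0.03, "tz": 0, "wx": -0.14, "wy": 0, "wz": 0.2, "gripper": 1},
    {"tx": 0, "ty": 0.03, "tz": 0, "wx": -0.14, "wy": 0, "wz": 0.2, "gripper": 1},
    {"tx": 0, "ty": 0, "tz": 0, "wx": 0, "wy": 0, "wz": 0, "gripper": 1},
    {"tx": 0, "ty": 0, "tz": 0, "wx": 0, "wy": 0, "wz": 0, "gripper": 1}
  ]
}}

```text
time: 19.23
position: [497.2, 229.8, 171.1]
ee_rot: [0.526, 0.784, 0.32, -0.082]
wrist_force: [-2.6, -9.9, -6.1]
grip_width: 18.1
grasp_force: 32.0
```

Run:
```python
from h import *
report(("wrist",),save=False)
```

```text
t 19.225 pos [497.2 229.8 171.1] F(screw axes) [-6.  -9.5 -4. ] M [-2.88  0.8   0.99]
kin tip in screw [ -3.61   1.33 -23.73] tilt xy [ 0.002 -0.004] heading 97.67
wrist 10336 elbow [506.52 174.53 191.41] x [ 3.679e-01  8.000e-04 -9.299e-01] z [ 0.3023 -0.9458  0.1188] res 0.44
wrist tip in screw [ -4.64  -1.85 -22.93] tilt xy [-0.061 -0.037] heading 102.65
```

{"name": "arm_command", "arguments": {
  "rows": [
    {"tx": 0, "ty": 0.05, "tz": 0, "wx": 0, "wy": 0, "wz": 0, "gripper": 1},
    {"tx": 0, "ty": 0.05, "tz": 0, "wx": 0, "wy": 0, "wz": 0, "gripper": 1},
    {"tx": 0, "ty": 0.05, "tz": 0, "wx": 0, "wy": 0, "wz": 0, "gripper": 1},
    {"tx": 0, "ty": 0, "tz": 0, "wx": 0, "wy": 0, "wz": 0, "gripper": 1},
    {"tx": 0, "ty": 0, "tz": 0, "wx": 0, "wy": 0, "wz": 0, "gripper": 1}
  ]
}}

```text
time: 19.95
position: [499.2, 231.1, 171.6]
ee_rot: [0.525, 0.785, 0.318, -0.085]
wrist_force: [-10.8, -15.2, -8.2]
grip_width: 17.7
grasp_force: 31.1
```

Run:
```python
from h import *
report(("wrist",),save=False); print(env.sense()["grip_width"])
```

```text
t 19.95 pos [499.2 231.1 171.6] F(screw axes) [-14.8 -13.8  -2.2] M [-3.6   2.08  1.52]
kin tip in screw [ -1.61   2.39 -24.17] tilt xy [-0.003 -0.003] heading 97.82
wrist 10314 elbow [507.94 175.72 192.07] x [ 0.3535 -0.0119 -0.9354] z [ 0.2889 -0.9497  0.1213] res 0.44
wrist tip in screw [ -4.2   -1.65 -22.85] tilt xy [-0.078 -0.048] heading 101.99
18.154637738740146
```

The stop is reached: the force jumps and the key no longer moves. I'll unload, then open the gripper.

{"name": "arm_command", "arguments": {
  "rows": [
    {"tx": 0, "ty": -0.05, "tz": 0, "wx": 0, "wy": 0, "wz": 0, "gripper": 1},
    {"tx": 0, "ty": -0.05, "tz": 0, "wx": 0.1, "wy": 0, "wz": -0.15, "gripper": 1},
    {"tx": 0, "ty": -0.02, "tz": 0, "wx": 0.14, "wy": 0, "wz": -0.2, "gripper": 1},
    {"tx": 0, "ty": -0.02, "tz": 0, "wx": 0.14, "wy": 0, "wz": -0.2, "gripper": 1},
    {"tx": 0, "ty": 0, "tz": 0, "wx": 0, "wy": 0, "wz": 0, "gripper": 1}
  ]
}}

```text
time: 20.68
position: [496.8, 229.8, 170.7]
ee_rot: [0.505, 0.802, 0.308, -0.084]
wrist_force: [-3.6, -10.4, -8.1]
grip_width: 17.1
grasp_force: 30.0
```

Run:
```python
from h import *
report(("wrist",),save=False); print(env.sense()["grip_width"])
```

```text
t 20.675 pos [496.8 229.8 170.7] F(screw axes) [-7.8 -9.9 -5.3] M [-2.83  1.11  0.67]
kin tip in screw [ -0.94   1.89 -23.92] tilt xy [ 0.001 -0.003] heading 101.03
wrist 10299 elbow [507.04 175.1  191.69] x [ 0.3826  0.003  -0.9239] z [ 0.3113 -0.9419  0.1259] res 0.43
wrist tip in screw [ -2.79  -1.31 -22.98] tilt xy [-0.045 -0.037] heading 103.33
17.00138807837283
```

{"name": "arm_command", "arguments": {
  "rows": [
    {"tx": 0, "ty": -0.03, "tz": 0, "wx": 0, "wy": 0, "wz": 0, "gripper": 1},
    {"tx": 0, "ty": 0, "tz": 0, "wx": 0, "wy": 0, "wz": 0, "gripper": 0.7},
    {"tx": 0, "ty": 0, "tz": 0, "wx": 0, "wy": 0, "wz": 0, "gripper": 0.5},
    {"tx": 0, "ty": 0, "tz": 0, "wx": 0, "wy": 0, "wz": 0, "gripper": 0.4},
    {"tx": 0, "ty": 0, "tz": 0, "wx": 0, "wy": 0, "wz": 0, "gripper": 0.4}
  ]
}}

```text
time: 21.4
position: [498.7, 230.9, 173.0]
ee_rot: [0.506, 0.8, 0.311, -0.083]
wrist_force: [-0.3, 0.3, 0.2]
grip_width: 54.5
grasp_force: 0.0
```

Run:
```python
from h import *
report(("wrist","side"),save=False); print(env.sense()["grip_width"])
```

```text
t 21.4 pos [498.7 230.9 173. ] F(screw axes) [-0.2  0.3  0.3] M [-0.25  0.01  0.01]
kin tip in screw [  1.85   2.86 -22.8 ] tilt xy [ 0.005 -0.001] heading 100.75
wrist 8709 elbow [504.69 180.85 190.02] x [ 0.4851 -0.0762 -0.8711] z [ 0.4188 -0.8542  0.3079] res 0.42
wrist tip in screw [  2.96  -2.14 -23.14] tilt xy [ 0.061 -0.128] heading 114.71
side 102 elbow [505.38 179.71 188.72] x [ 0.429  -0.0341 -0.9027] z [ 0.2925 -0.9402  0.1745] res 1.04
side tip in screw [ -1.53   0.3  -25.07] tilt xy [ 0.001 -0.079] heading 103.6
55.23734557277338
```

{"name": "arm_command", "arguments": {
  "rows": [
    {"tx": 0, "ty": 0, "tz": 0, "wx": 0, "wy": 0, "wz": 0, "gripper": 0},
    {"tx": 0, "ty": 0, "tz": 0, "wx": 0, "wy": 0, "wz": 0, "gripper": 0},
    {"tx": 0, "ty": 0, "tz": -0.2, "wx": 0, "wy": 0, "wz": 0, "gripper": 0},
    {"tx": 0, "ty": 0, "tz": -0.5, "wx": 0, "wy": 0, "wz": 0, "gripper": 0},
    {"tx": 0, "ty": 0, "tz": -0.6, "wx": 0, "wy": 0, "wz": 0, "gripper": 0}
  ]
}}

```text
time: 22.22
position: [488.2, 200.0, 214.0]
ee_rot: [0.506, 0.8, 0.31, -0.084]
wrist_force: [0.2, 0.5, -0.2]
grip_width: 91.7
grasp_force: 0.0
```

{"name": "arm_command", "arguments": {
  "rows": [
    {"tx": 0, "ty": 0, "tz": -0.5, "wx": 0, "wy": 0, "wz": 0, "gripper": 0},
    {"tx": 0, "ty": 0, "tz": -0.5, "wx": 0, "wy": 0, "wz": 0, "gripper": 0},
    {"tx": 0, "ty": 0, "tz": -0.5, "wx": 0, "wy": 0, "wz": 0, "gripper": 0},
    {"tx": 0, "ty": 0, "tz": 0, "wx": 0, "wy": 0, "wz": 0, "gripper": 0},
    {"tx": 0, "ty": 0, "tz": 0, "wx": 0, "wy": 0, "wz": 0, "gripper": 0}
  ]
}}

```text
time: 22.85
position: [477.6, 165.6, 260.8]
ee_rot: [0.506, 0.8, 0.31, -0.084]
wrist_force: [0.6, -0.3, 0.2]
grip_width: 91.7
grasp_force: 0.0
```

Run:
```python
from h import *
sc=np.load("screw.npz"); F=np.column_stack([sc["px"],sc["py"],sc["n"]])
x=np.array([.4851,-.0762,-.8711]); z=np.array([.4188,-.8542,.3079]); Q0=np.column_stack([x,np.cross(z,x),z]); e0=np.array([504.7,180.8,190.])
for n in("wrist","side","scene"):
    e,Q=keyfit(e0,Q0,135,(n,),tol0=12); print("tip",(F.T@(e+75*Q[:,0]-M)).round(2),"tilt",(F.T@Q[:,0])[:2].round(3),np.arccos(-Q[:,0]@sc["n"]).round(3),"head",np.degrees(np.arctan2(-Q[:,2]@sc["py"],-Q[:,2]@sc["px"])).round(1))
s,p,d=snap("wrist"); q,_=camera("side")
im=np.hstack([p,cv2.resize(q[80:200,190:330],(288,384*288//336),interpolation=cv2.INTER_CUBIC) if 0 else cv2.resize(q[70:206,200:302],(288,384),interpolation=cv2.INTER_CUBIC)])
cv2.imwrite("pics/j.png",im[:,:,::-1]); print(s["position"],s["wrist_force"],s["time"])
```

```text
wrist 4198 elbow [504.16 181.93 189.73] x [ 0.4608 -0.0926 -0.8826] z [ 0.4189 -0.854   0.3082] res 0.39
tip [  0.34  -2.   -23.18] tilt [ 0.032 -0.141] 0.146 head 114.7
side 184 elbow [504.93 181.39 187.9 ] x [ 0.4703 -0.0868 -0.8782] z [ 0.4132 -0.8576  0.3059] res 0.93
tip [  1.03  -2.28 -25.16] tilt [ 0.043 -0.137] 0.144 head 114.3
scene 232 elbow [503.22 180.88 192.42] x [ 0.5403 -0.0424 -0.8404] z [ 0.4127 -0.8569  0.3085] res 0.78
tip [  7.63   0.07 -20.11] tilt [ 0.127 -0.101] 0.163 head 114.4
[477.57932261 165.85697936 260.67899494] [ 0.33916638 -0.25777171 -0.41418086] 23.15
```

View pics/j.png

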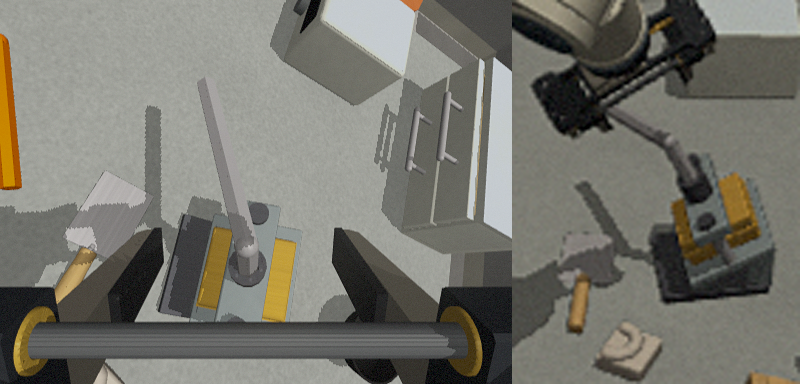

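The last picture shows the key standing in the screw (elbow at about (245,255)) and the gripper clear. The measured tip depth is 23 mm and the tilt is 0.145 rad, which is within the limits. I'll hand the job in.

```bash
python3 -c "
from h import *
print(workorder.sign_off())"
```

```text
the job is handed in; nothing more can be done
None
```

The larger key's short arm is seated about 23 mm deep in the clamp screw, which I turned clockwise to what the force and motion showed as its hard stop; the key is left there with the gripper clear, and the job is handed in with no verdict returned.

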